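# Load the salt shakers, swap the two box lids and press all tabs shut

### The job

The lids of the two steel food boxes have been put on the wrong way about. Stand every salt shaker that is on the table upright in the deep box, and swap the lids so that the lid with the raised panel sits properly on the deep box and the flat lid on the shallow box, which already holds its sauce cups. Only when both lids lie on their right boxes with all tabs still up, press the tabs down one after another round each rim until all eight lie fully flat; leave the other things on the table as they are.

Things in the scene. Friction and masses are not known exactly. Their poses are not given: they have to be found in the camera images.
- deep_box: the deep steel food box, open at the top, fixed to the table: 140 (its x) x 176 (its y) x 98 mm high, walls and floor 4 mm, so the inside is 132 x 168 mm. Origin: centre of its underside, z up
- shallow_box: the shallow steel food box, fixed to the table; same outline and walls as the deep box (same lids fit) but only 50 mm high. Two small clear sauce cups (37 mm high) are fixed in it. Origin: centre of its underside, z up
- deep_box_rim (a point): centre of the deep box's mouth, at the height of the rim; a seated lid has its origin here
- shallow_box_rim (a point): centre of the shallow box's mouth, at the height of the rim; a seated lid has its origin here
- raised_lid: lid with a raised middle panel (80 x 116 x 12 mm), grey, 0.2 kg; starts on the shallow box. Plate 154 (x) x 190 (y) x 4 mm, fits either way round. Origin: centre of the plate's underside, which rests on the rim. Below it a skirt 8 mm deep drops into the box with 4 mm play a side. Central bar handle 56 mm along x, 14 thick (grip across y), 28 tall, top 44 mm above origin; open fingers up to 114 mm over all clear the tabs
- flat_lid: flat lid, grey, 0.2 kg; starts on the deep box. Plate 154 (x) x 190 (y) x 4 mm, fits either way round. Origin: centre of the plate's underside, which rests on the rim. Below it a skirt 8 mm deep drops into the box with 4 mm play a side. Central bar handle 56 mm along x, 14 thick (grip across y), 28 tall, top 32 mm above origin; open fingers up to 114 mm over all clear the tabs
- raised_lid_tab1 (a joint): black snap tab on the +y side of the raised lid, 40 mm wide, hinged on its inner edge. 0 = standing up, 0.35 = flat and engaged; starts at 0 to 0.08, resists with about 4 N and stays where it is left; engaged past 0.28. Press it down 86 mm +y of the lid's origin (18 mm out from the hinge, above the box wall): its top there is 14 mm above the origin plane when up, 7.6 mm when engaged
- raised_lid_tab2 (a joint): black snap tab on the -x side of the raised lid, 40 mm wide, hinged on its inner edge. 0 = standing up, 0.35 = flat and engaged; starts at 0 to 0.08, resists with about 4 N and stays where it is left; engaged past 0.28. Press it down 68 mm -x of the lid's origin (18 mm out from the hinge, above the box wall): its top there is 14 mm above the origin plane when up, 7.6 mm when engaged
- raised_lid_tab3 (a joint): black snap tab on the -y side of the raised lid, 40 mm wide, hinged on its inner edge. 0 = standing up, 0.35 = flat and engaged; starts at 0 to 0.08, resists with about 4 N and stays where it is left; engaged past 0.28. Press it down 86 mm -y of the lid's origin (18 mm out from the hinge, above the box wall): its top there is 14 mm above the origin plane when up, 7.6 mm when engaged
- raised_lid_tab4 (a joint): black snap tab on the +x side of the raised lid, 40 mm wide, hinged on its inner edge. 0 = standing up, 0.35 = flat and engaged; starts at 0 to 0.08, resists with about 4 N and stays where it is left; engaged past 0.28. Press it down 68 mm +x of the lid's origin (18 mm out from the hinge, above the box wall): its top there is 14 mm above the origin plane when up, 7.6 mm when engaged
- flat_lid_tab1 (a joint): black snap tab on the +y side of the flat lid, 40 mm wide, hinged on its inner edge. 0 = standing up, 0.35 = flat and engaged; starts at 0 to 0.08, resists with about 4 N and stays where it is left; engaged past 0.28. Press it down 86 mm +y of the lid's origin (18 mm out from the hinge, above the box wall): its top there is 14 mm above the origin plane when up, 7.6 mm when engaged
- flat_lid_tab2 (a joint): black snap tab on the -x side of the flat lid, 40 mm wide, hinged on its inner edge. 0 = standing up, 0.35 = flat and engaged; starts at 0 to 0.08, resists with about 4 N and stays where it is left; engaged past 0.28. Press it down 68 mm -x of the lid's origin (18 mm out from the hinge, above the box wall): its top there is 14 mm above the origin plane when up, 7.6 mm when engaged
- flat_lid_tab3 (a joint): black snap tab on the -y side of the flat lid, 40 mm wide, hinged on its inner edge. 0 = standing up, 0.35 = flat and engaged; starts at 0 to 0.08, resists with about 4 N and stays where it is left; engaged past 0.28. Press it down 86 mm -y of the lid's origin (18 mm out from the hinge, above the box wall): its top there is 14 mm above the origin plane when up, 7.6 mm when engaged
- flat_lid_tab4 (a joint): black snap tab on the +x side of the flat lid, 40 mm wide, hinged on its inner edge. 0 = standing up, 0.35 = flat and engaged; starts at 0 to 0.08, resists with about 4 N and stays where it is left; engaged past 0.28. Press it down 68 mm +x of the lid's origin (18 mm out from the hinge, above the box wall): its top there is 14 mm above the origin plane when up, 7.6 mm when engaged
- salt_shaker_1: salt shaker, glass body 44 mm across up to 74 mm high, tapering to a grey cap, 90 mm high in all, 0.1 kg; from one to three of them stand on the table. Origin: centre of its underside, z along it
- salt_shaker_2: salt shaker, glass body 44 mm across up to 74 mm high, tapering to a grey cap, 90 mm high in all, 0.1 kg; from one to three of them stand on the table. Origin: centre of its underside, z along it
- salt_shaker_3: salt shaker, glass body 44 mm across up to 74 mm high, tapering to a grey cap, 90 mm high in all, 0.1 kg; from one to three of them stand on the table. Origin: centre of its underside, z along it
- brown_bottle: dark sauce bottle, 66 mm across, 165 mm high, bystander at the back. Origin: centre of underside
- deli_tub: clear lidded deli tub, 86 mm across, 59 mm high, fixed bystander. Origin: centre of underside
- card_roll: brown card tube standing upright, 57 mm across, 198 mm high, fixed bystander. Origin: centre of underside
There are look-alikes about, which are no part of the job. What is shaped like the salt_shaker_2 but red is not meant.

How it is judged:
On the way, in this order (a step that is already met when the one before it is completed fails the run):
1. every salt shaker stands in the deep box (x of salt_shaker_1 in the frame of deep_box between -0.066 and 0.066 m and y of salt_shaker_1 in the frame of deep_box between -0.084 and 0.084 m and z of salt_shaker_1 in the frame of deep_box between -0.002 and 0.02 m and angle between each of salt_shaker_1, salt_shaker_2, salt_shaker_3's own z axis and vertical below 0.25 rad and x of salt_shaker_2 in the frame of deep_box between -0.066 and 0.066 m and y of salt_shaker_2 in the frame of deep_box between -0.084 and 0.084 m and z of salt_shaker_2 in the frame of deep_box between -0.002 and 0.02 m and x of salt_shaker_3 in the frame of deep_box between -0.066 and 0.066 m and y of salt_shaker_3 in the frame of deep_box between -0.084 and 0.084 m and z of salt_shaker_3 in the frame of deep_box between -0.002 and 0.02 m), for 0.2 s.
2. the raised lid is seated on the deep box and the flat lid on the shallow box, all eight tabs still up (distance between raised_lid and deep_box_rim below 0.009 m and angle between each of raised_lid, flat_lid's own z axis and vertical below 0.06 rad and angle between the x axis of raised_lid and the x axis of deep_box, either way round below 0.12 rad and distance between flat_lid and shallow_box_rim below 0.009 m and angle between the x axis of flat_lid and the x axis of shallow_box, either way round below 0.12 rad and value of joint each of raised_lid_tab1, raised_lid_tab2, raised_lid_tab3, raised_lid_tab4, flat_lid_tab1, flat_lid_tab2, flat_lid_tab3, flat_lid_tab4 below 0.15 rad), for 0.2 s.
3. all eight tabs are pressed flat (value of joint each of raised_lid_tab1, raised_lid_tab2, raised_lid_tab3, raised_lid_tab4, flat_lid_tab1, flat_lid_tab2, flat_lid_tab3, flat_lid_tab4 above 0.28 rad), for 0.2 s.
At the end, for the whole second after the job is handed in: shakers upright (0.25 rad) in the deep box, raised lid on the deep and flat lid on the shallow box (origin within 9 mm of the rim centre, 0.12 rad in yaw, 0.06 rad level); all eight tabs past 0.28 rad; all at rest (all of step 1 and all of step 3 and distance between raised_lid and deep_box_rim below 0.009 m and angle between each of raised_lid, flat_lid's own z axis and vertical below 0.06 rad and angle between the x axis of raised_lid and the x axis of deep_box, either way round below 0.12 rad and distance between flat_lid and shallow_box_rim below 0.009 m and angle between the x axis of flat_lid and the x axis of shallow_box, either way round below 0.12 rad and linear speed of each of raised_lid, flat_lid, salt_shaker_1, salt_shaker_2, salt_shaker_3 below 0.02 m/s); the robot touches nothing.
It fails at once if the brown bottle is moved more than 5 cm or knocked over (distance of brown_bottle from where it was at the start of the episode above 0.05 m or angle between brown_bottle's own z axis and vertical above 0.5 rad).
Of salt_shaker_1, salt_shaker_2, salt_shaker_3 only 1 to 3 are there at a start; the rules pass over those that are not, and their reading is None.
At some moment in a run one of raised_lid, flat_lid may be knocked a few centimetres aside while the robot is not near it.
Once in a run the grip may slacken for a moment while it holds something.
It also fails if it takes over 210 s, if anything falls off the work surface, if the arm or the gripper's body presses on something with over 40 N, if the wrist force passes 120 N, or if a joint passes its speed limit or range.

### The arm

A 6-joint arm with a two-finger parallel gripper is mounted at the origin on a cart in front of the work surface, level with it; the furniture and walls round the work are solid. World frame = base frame: x ahead of the robot, y to its left, z up, the work surface at z = 0. Lengths are in m, angles in rad, forces in N, time in s.
With the tool pointing down it reaches from about 0.325 to 0.925 m from the base axis. Payload 3.1 kg.
Tool frame: the origin (TCP) lies on the front face of the gripper's body, between the roots of the fingers; the fingertips stand 73 mm ahead of it and the grasp point (between the pads) lies 54 mm ahead of it; z points along the fingers, y is the direction in which the jaws open and shut (so a half turn about z gives the same grasp; the last joint's range is limited). The gripper opens to 85 mm and grips with 20 to 120 N. Pads are 22 mm wide; open, the fingers measure 114 mm over their backs; the gripper's body (76 mm by 85 mm) begins 54 mm behind the grasp point. The pads swing forward as they close: fully open they stand 13 mm farther back than shut.
Start: joints at [1.148, 0.217, 1.613, -0, 1.311, -0.112], TCP at [0.191, 0.595, 0.304] pointing down, gripper open.
Joint ranges: [-2.75, 2.75], [-0.78, 2.1], [0.31, 2.55], [-1.13, 4.27], [0.13, 2.63], [-2.58, 2.58]. Speed limits (rad/s): [2.79, 2.79, 3.14, 3.14, 3.14, 3.14].

### API

Orientations are given as a rotation vector (axis times angle).
In Python, from workcell import arm, snapshot, calibration gives the robot as it stands.
- The arm moves only by the tool jog_arm, never from a script. Its argument "moves" is a list that holds one entry, the list of rows, each a list of 5 numbers: the closure, from 0 (fully open) to 1 (shut), then the shift along the world's x, y, z in mm, then the turn about the world's z in rad. A call has 1 to 10 rows; each row shifts and turns the commanded pose from where the row before left it; what a row does not reach is not made up. A row lasts 1/10 s, in which the tool goes at most 50 mm and 8.59 degrees, less where a joint would pass 70% of its speed; a pose out of reach is approached as far as the arm can. A call with a gripper value outside its range is refused whole. The fingers move at their own pace and stop on an object; "grip_force" is the grip in N (left out, the last holds). Time passes only in rows, so rows that do not move let the fingers close. It gives the time, the measured TCP pose, the force and the opening at its end, in the units of the state.
- arm.sense(): the state, without advancing time (a new reading comes with each control period).
- snapshot(name): name is "scene" or "top" or "wrist"; returns the picture (400x640x3 uint8, red, green, blue); there is no depth.
- calibration(name): a dict with "fx", "fy", "cx", "cy" (pixels), "pose" (4x4, takes a point from camera to world coordinates); the wrist camera has in their place "mount" (4x4, takes a point from camera to tool coordinates, whose origin is the TCP and whose axes are the flange's). Camera axes: x right, y down, z forward; pixel columns grow to the right and rows downward; lengths in m; the calibration is good to about 2 mm. The wrist camera is an equidistant fisheye: a pixel r from the principal point sees the ray r / f radians off the axis. A picture is of the moment at which its call begins: read the wrist's pose just before it. calibration takes no time and is no camera call.
- arm.sign_off(): hands the job in, once; it reports no verdict.
The state is a dict: "time": time; "joint_pos": joint angles; "joint_velocities": joint speeds; "joint_efforts": joint torques, N m; "position": TCP position; "eef_rot": TCP orientation; "ft_force": force on the tool from outside, world axes, zero at the start; "torque": the same for the moment, N m; "finger_gap": opening from 0.0 (shut) to 1.0 (fully open).
Only numpy, scipy, OpenCV 4.12 (cv2) and the standard library are available. Lean on these libraries where they do the work, as an engineer would, in place of code of your own. Each camera call takes 0.05 s, during which the arm holds its last target.

## Working session

There is one attempt and no reset: what is moved stays moved. The work goes in short steps, Python scripts to look and compute and a tool call to move; the robot and the scene stay as the last step left them, time stands still between calls to the robot, and variables do not carry over. Pictures are saved under pics/ and viewed, and the job is handed in when it is done.

Besides the shell and the picture viewer there is one more tool, called after "Request:" as name(argument=value, ...), one argument or row to a line, values as JSON. jog_arm: Moves the arm, as the interface text tells. Its arguments: {"type":"object","properties":{"moves":{"type":"array"},"grip_force":{"type":"number"}},"required":["moves"]}

```bash
ls; mkdir -p pics; python3 - <<'E'
from workcell import arm, snapshot, calibration
import cv2
print(arm.sense())
for n in ["scene","top","wrist"]:
    print(n,calibration(n))
    cv2.imwrite(f"pics/{n}0.png",cv2.cvtColor(snapshot(n),cv2.COLOR_RGB2BGR))
E
```

```text
pics
{'time': 0.0, 'joint_pos': array([ 1.14777432e+00,  2.17774808e-01,  1.61493918e+00,  7.82579151e-06,
        1.31130110e+00, -1.12164312e-01]), 'joint_velocities': array([ 1.49234065e-03, -9.77206107e-04, -1.44020685e-03, -2.26883304e-04,
       -6.89162195e-05,  1.10849131e-03]), 'joint_efforts': array([ 1.41991120e-03, -3.96833789e+01, -3.03857374e+01,  1.05552695e-05,
        9.62992141e-03, -8.84611126e-06]), 'position': array([0.1908613 , 0.59446636, 0.30255262]), 'eef_rot': array([-0.48623296, -3.10307888,  0.00366584]), 'ft_force': array([ 0.08981948,  0.6014812 , -0.16580307]), 'torque': array([ 0.02460201,  0.01013013, -0.01793618]), 'finger_gap': 1.00000897543689}
scene {'fx': 460.97095811216667, 'fy': 460.97095811216667, 'cx': 315.86743788450497, 'cy': 189.57001839804258, 'pose': array([[ 0.69072654, -0.31856165,  0.6491651 , -0.17623954],
       [-0.72310236, -0.29875885,  0.62278899, -0.75288577],
       [-0.00445287, -0.8995897 , -0.43671335,  0.63489435],
       [ 0.        ,  0.        ,  0.        ,  1.        ]])}
top {'fx': 440.6391783366686, 'fy': 440.6391783366686, 'cx': 311.57883980879706, 'cy': 199.05081837518753, 'pose': array([[-0.01176027, -0.99335853,  0.11445753,  0.46421088],
       [-0.99986153,  0.01302988,  0.01035057, -0.01239813],
       [-0.0117732 , -0.11431995, -0.99337422,  1.32980268],
       [ 0.        ,  0.        ,  0.        ,  1.        ]])}
wrist {'fx': 309.70691628693146, 'fy': 309.70691628693146, 'cx': 320.39503899876195, 'cy': 195.4169638652874, 'mount': array([[-1.44656751e-03, -9.57450449e-01, -2.88594083e-01,
         7.38226821e-02],
       [ 9.99998285e-01, -1.05117750e-03, -1.52503008e-03,
         4.32499943e-04],
       [ 1.15677712e-03, -2.88595794e-01,  9.57450327e-01,
        -6.98861897e-02],
       [ 0.00000000e+00,  0.00000000e+00,  0.00000000e+00,
         1.00000000e+00]])}
```

View pics/scene0.png

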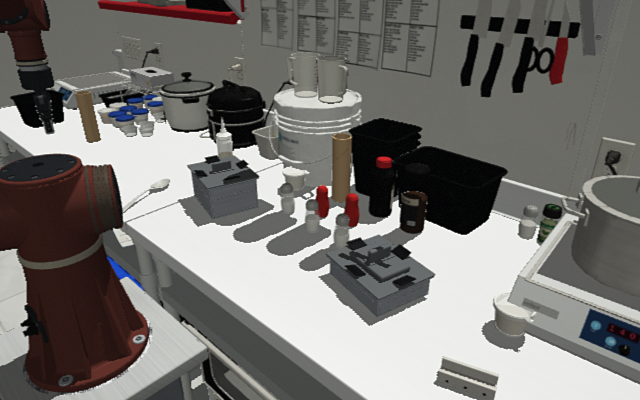

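View pics/top0.png

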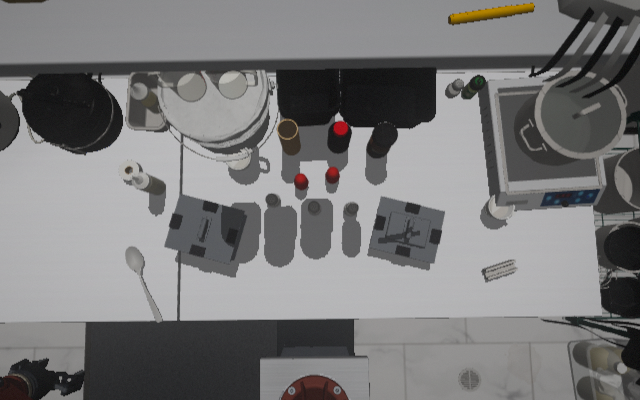

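View pics/wrist0.png

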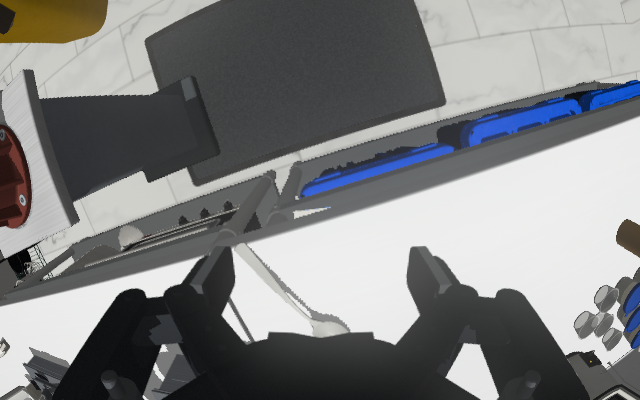

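Three grey-capped shakers stand in the middle, around top px (273,200), (314,207) and (351,209), with two red look-alikes behind them. The deep box with the flat lid is on the left near (207,230). The shallow box with the raised lid is on the right near (407,230). Next I'll zoom in.

```bash
python3 - <<'E'
import cv2
t=cv2.imread("pics/top0.png"); s=cv2.imread("pics/scene0.png")
cv2.imwrite("pics/top0z.png",cv2.resize(t[160:290,150:350],None,fx=4,fy=4,interpolation=cv2.INTER_CUBIC))
cv2.imwrite("pics/top0z2.png",cv2.resize(t[160:290,290:490],None,fx=4,fy=4,interpolation=cv2.INTER_CUBIC))
E
```

```text
(no output)
```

View pics/top0z.png

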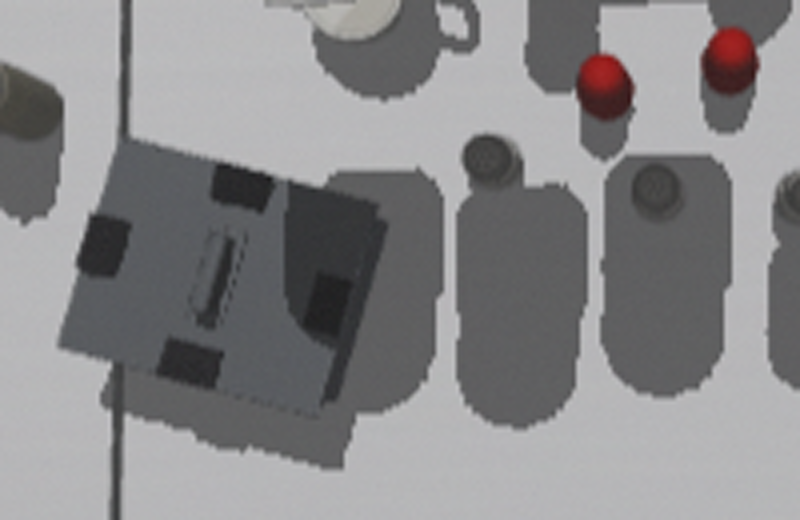

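View pics/top0z2.png

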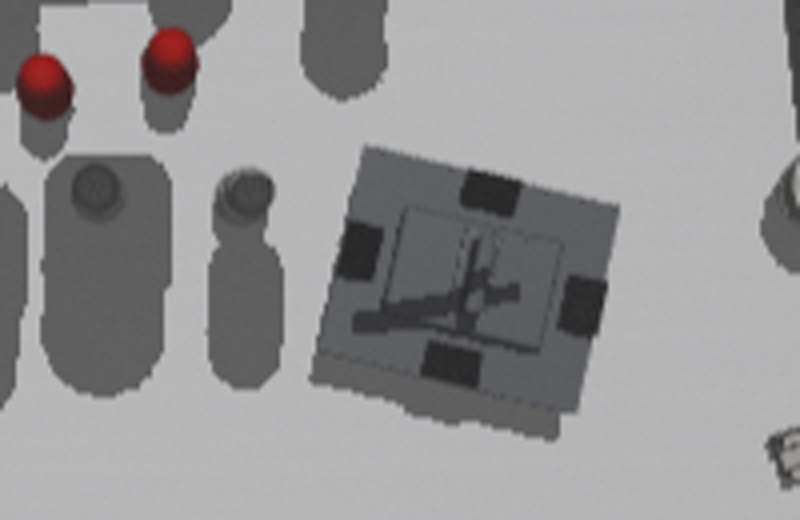

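```bash
cat > h.py <<'E'
import numpy as np, cv2
from scipy.spatial.transform import Rotation as R
from workcell import arm, snapshot, calibration
def ray(name,u,v,st=None):
    c=calibration(name)
    if name!="wrist":
        d=np.array([(u-c["cx"])/c["fx"],(v-c["cy"])/c["fy"],1.]); P=c["pose"]
    else:
        a=np.array([(u-c["cx"])/c["fx"],(v-c["cy"])/c["fy"]]); th=np.hypot(*a)
        k=np.sin(th)/th if th>1e-9 else 1.; d=np.array([a[0]*k,a[1]*k,np.cos(th)])
        T=np.eye(4); T[:3,:3]=R.from_rotvec(st["eef_rot"]).as_matrix(); T[:3,3]=st["position"]
        P=T@c["mount"]
    return P[:3,3],P[:3,:3]@d
def onplane(name,u,v,z,st=None):
    o,d=ray(name,u,v,st); return (o+d*(z-o[2])/d[2])
def proj(name,p,st=None):
    c=calibration(name)
    if name!="wrist": P=c["pose"]
    else:
        T=np.eye(4); T[:3,:3]=R.from_rotvec(st["eef_rot"]).as_matrix(); T[:3,3]=st["position"]; P=T@c["mount"]
    q=P[:3,:3].T@(np.array(p)-P[:3,3])
    if name!="wrist": return c["cx"]+c["fx"]*q[0]/q[2],c["cy"]+c["fy"]*q[1]/q[2]
    r=np.hypot(q[0],q[1]); th=np.arctan2(r,q[2]); return c["cx"]+c["fx"]*th*q[0]/r,c["cy"]+c["fy"]*th*q[1]/r
def snap(name,tag,zoom=None):
    st=arm.sense(); im=snapshot(name); b=cv2.cvtColor(im,cv2.COLOR_RGB2BGR); cv2.imwrite(f"pics/{tag}.png",b); 
    import pickle; pickle.dump(st,open(f"pics/{tag}.pkl","wb"))
    if zoom:
        x,y,w,hh,f=zoom; cv2.imwrite(f"pics/{tag}z.png",cv2.resize(b[y:y+hh,x:x+w],None,fx=f,fy=f,interpolation=cv2.INTER_CUBIC))
    return st,b
def yaw(st):  # direction of tool y (jaws) in world
    M=R.from_rotvec(st["eef_rot"]).as_matrix(); return np.arctan2(M[1,1],M[0,1]), M
E
python3 - <<'E'
from h import *
def z1(x,y): return 150+x/4-.375,160+y/4-.375
def z2(x,y): return 290+x/4-.375,160+y/4-.375
F=[onplane("top",*z1(*p),.102)[:2] for p in [(122,138),(380,205),(322,413),(60,347)]]
Rr=[onplane("top",*z2(*p),.054)[:2] for p in [(365,147),(620,207),(577,411),(316,352)]]
for n,q in (("flat/deep",F),("raised/shallow",Rr)):
    q=np.array(q); print(n,q.round(3).tolist(),q.mean(0).round(4))
    for i in range(4): d=q[(i+1)%4]-q[i]; print(np.hypot(*d).round(4),np.degrees(np.arctan2(d[1],d[0])).round(1))
print("flat handle",onplane("top",*z1(216,280),.13)); print("raised handle",onplane("top",*z2(475,280),.094))
for p in [z1(487,156),z1(657,188),z2(96,188),z2(252,189)]: print("cap",onplane("top",*p,.09).round(4))
for n,p in dict(spoonbowl=(135,255),spoonend=(158,320),edge=(300,318),thing=(490,272),jar=(498,210),tub=(240,160),leftb=(150,190)).items(): print(n,onplane("top",*p,0).round(3))
st=arm.sense(); print(yaw(st))
E
```

```text
flat/deep [[0.625, 0.371], [0.575, 0.188], [0.431, 0.228], [0.479, 0.411]] [0.5272 0.2994]
0.189 -105.2
0.1491 164.7
0.1891 75.4
0.1513 -15.3
raised/shallow [[0.616, -0.201], [0.57, -0.384], [0.424, -0.346], [0.469, -0.161]] [ 0.5199 -0.2732]
0.1886 -104.2
0.1505 165.6
0.1903 76.6
0.153 -15.0
flat handle [0.52238941 0.29549452 0.13      ]
raised handle [ 0.51708152 -0.26892487  0.094     ]
cap [0.6098 0.1145 0.09  ]
cap [ 0.5854 -0.0057  0.09  ]
cap [ 0.5854 -0.005   0.09  ]
cap [ 0.5833 -0.1151  0.09  ]
spoonbowl [0.455 0.535 0.   ]
spoonend [0.263 0.46  0.   ]
edge [0.265 0.04  0.   ]
thing [ 0.393 -0.525  0.   ]
jar [ 0.577 -0.56   0.   ]
tub [0.741 0.22  0.   ]
leftb [0.652 0.495 0.   ]
(np.float64(1.2599812450224928), array([[-9.52084442e-01,  3.05834205e-01, -8.08771453e-04],
       [ 3.05835184e-01,  9.52082865e-01, -1.74890304e-03],
       [ 2.35143070e-04, -1.91245414e-03, -9.99998144e-01]]))
```

Request:
jog_arm(
  moves=[
    [[0, 29, -30, 5, 0.005], [0, 29, -30, 5, 0.005], [0, 29, -30, 5, 0.005], [0, 29, -30, 5, 0.005], [0, 29, -30, 5, 0.005], [0, 29, -30, 5, 0.005], [0, 29, -30, 5, 0.005], [0, 29, -30, 5, 0.005], [0, 29, -30, 5, 0.005], [0, 29, -30, 5, 0.005]],
  ],
)

```text
time: 1.15
position: [0.4819, 0.2936, 0.3538]
eef_rot: [-0.408, -3.115, 0.0]
ft_force: [-0.1, 0.9, -0.1]
finger_gap: 0.999
```

```bash
python3 - <<'E'
from h import *
st,b=snap("wrist","w1"); print(st["position"],st["eef_rot"],yaw(st)[0])
E
```

```text
[0.48188591 0.29356338 0.35377996] [-4.08242379e-01 -3.11453118e+00  2.25768577e-04] 1.3101290953174443
```

View pics/w1.png

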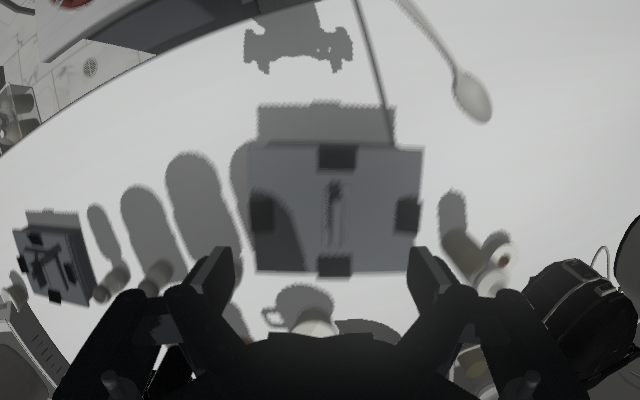

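The wrist view shows the flat lid square to the tool. Its corners are near (248,148), (424,147), (421,273) and (256,272), with the handle around (335,215).

```bash
python3 - <<'E'
from h import *
import pickle
st=pickle.load(open("pics/w1.pkl","rb"))
b=cv2.imread("pics/w1.png")
cv2.imwrite("pics/w1z.png",cv2.resize(b[130:290,230:430],None,fx=4,fy=3.7,interpolation=cv2.INTER_CUBIC))
q=np.array([onplane("wrist",*p,.102,st)[:2] for p in [(248,148),(424,147),(421,273),(256,272)]])
print(q.round(4).tolist(),q.mean(0))
for i in range(4): d=q[(i+1)%4]-q[i]; print(np.hypot(*d).round(4),np.degrees(np.arctan2(d[1],d[0])).round(1))
E
```

```text
[[0.4333, 0.2268], [0.4803, 0.4101], [0.6344, 0.3827], [0.5779, 0.1865]] [0.53146329 0.30149716]
0.1892 75.6
0.1565 -10.1
0.2042 -106.0
0.1501 164.4
```

View pics/w1z.png

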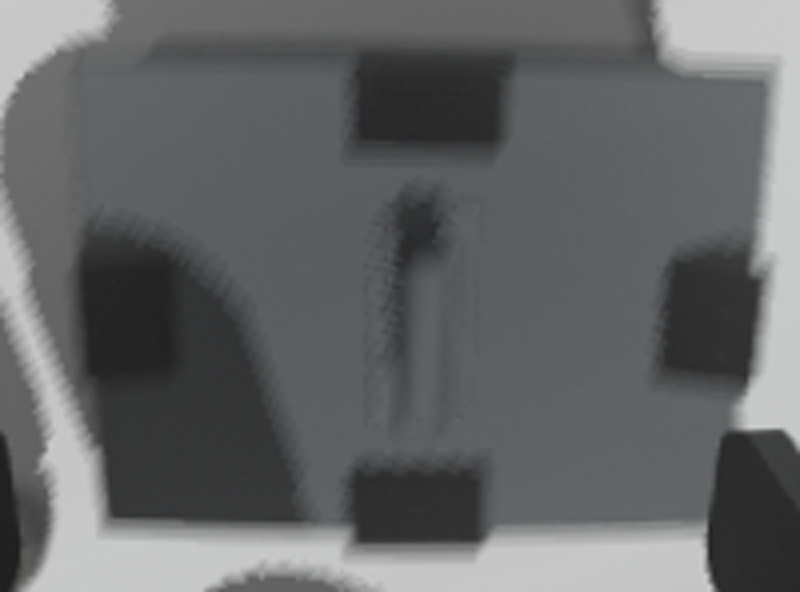

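```bash
python3 - <<'E'
from h import *
import pickle
st=pickle.load(open("pics/w1.pkl","rb"))
f=lambda p:(230+p[0]/4-.375,130+p[1]/3.7-.375)
T=[onplane("wrist",*f(p),.106,st)[:2] for p in [(178,315),(663,318),(430,148),(418,462)]]
print(np.round(T,4).tolist())
for i in (0,2): d=T[i+1]-T[i]; print((T[i]+T[i+1])/2,np.hypot(*d),np.degrees(np.arctan2(d[1],d[0])))
q=np.array([onplane("wrist",*f(p),.102,st)[:2] for p in [(74,62),(776,72),(735,523),(105,528)]])
print(q.round(4).tolist(),q.mean(0))
for i in range(4): d=q[(i+1)%4]-q[i]; print(np.hypot(*d).round(4),np.degrees(np.arctan2(d[1],d[0])).round(1))
E
```

```text
[[0.5113, 0.2328], [0.5473, 0.3626], [0.4802, 0.3121], [0.5757, 0.2847]]
[0.52927274 0.29769935] 0.13467974197130056 74.48133822749854
[0.52794844 0.29838953] 0.09932254093220788 -16.010295917358647
[[0.4317, 0.2274], [0.4824, 0.4092], [0.6282, 0.3733], [0.5783, 0.1862]] [0.53014777 0.2990299 ]
0.1887 74.4
0.1501 -13.8
0.1937 -104.9
0.1524 164.3
```

Request:
jog_arm(
  moves=[
    [[0, 23, 2, -20, 0], [0, 23, 2, -30, -0.007], [0, 0, 0, -40, 0], [0, 0, 0, -40, 0], [0, 0, 0, -25, 0], [0, 0, 0, -12, 0], [0, 0, 0, -7, 0]],
  ],
  grip_force=60,
)

```text
time: 1.9
position: [0.5264, 0.2989, 0.1784]
eef_rot: [-0.419, -3.112, 0.002]
ft_force: [1.1, 0.8, -0.4]
finger_gap: 1.003
```

Request:
jog_arm(
  moves=[
    [[0.5, 0, 0, 0, 0], [1, 0, 0, 0, 0], [1, 0, 0, 0, 0], [1, 0, 0, 0, 0], [1, 0, 0, 0, 0], [1, 0, 0, 0, 0], [1, 0, 0, 0, 0], [1, 0, 0, 0, 0]],
  ],
)

```text
time: 2.7
position: [0.5279, 0.2994, 0.1813]
eef_rot: [0.419, 3.112, 0.002]
ft_force: [-0.5, -0.3, 5.7]
finger_gap: 0.149
```

Request:
jog_arm(
  moves=[
    [[1, 0, 0, 5, 0], [1, 0, 0, 10, 0], [1, 0, 0, 15, 0], [1, 0, 0, 20, 0], [1, 0, 0, 25, 0], [1, 0, 0, 15, 0], [1, 0, 0, 0, 0]],
  ],
)

```text
time: 3.4
position: [0.5288, 0.2998, 0.274]
eef_rot: [0.419, 3.107, 0.006]
ft_force: [0.8, -0.0, -1.1]
finger_gap: 0.15
```

```bash
python3 - <<'E'
from h import *
snap("scene","s1",(150,80,300,240,2.6))
E
```

```text
(no output)
```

View pics/s1z.png

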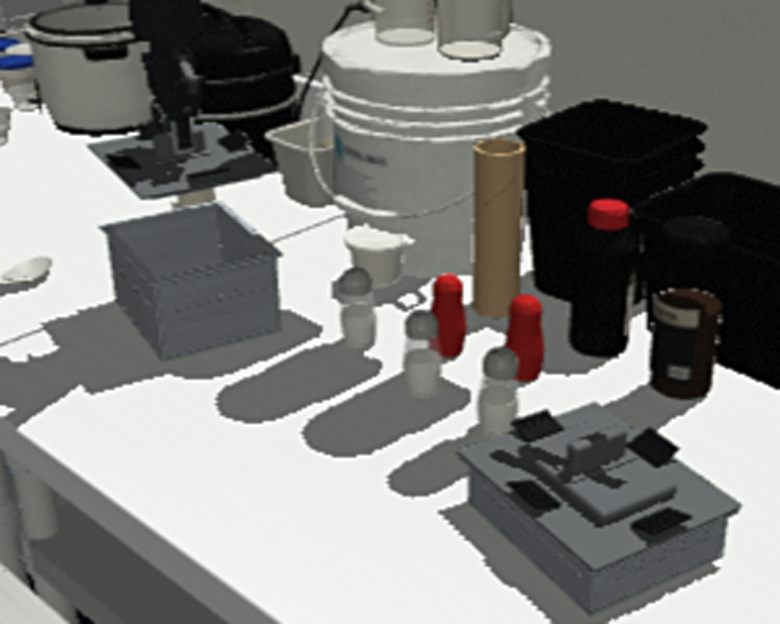

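Request:
jog_arm(
  moves=[
    [[1, -13, -37, 0, 0], [1, -13, -38, 0, 0], [1, -13, -37, 0, 0], [1, -13, -38, 0, 0], [1, -13, -37, 0, 0], [1, -13, -38, 0, 0], [1, -13, -37, 0, 0], [1, -13, -38, 0, 0], [1, 0, 0, -20, 0], [1, 0, 0, -30, 0]],
  ],
)

```text
time: 4.45
position: [0.4236, -0.0024, 0.2202]
eef_rot: [0.424, 3.109, -0.0]
ft_force: [0.5, 0.3, -2.9]
finger_gap: 0.154
```

Request:
jog_arm(
  moves=[
    [[1, 0, 0, -40, 0], [1, 0, 0, -40, 0], [1, 0, 0, -25, 0], [1, 0, 0, -10, 0], [1, 0, 0, -8, 0], [1, 0, 0, 0, 0], [1, 0, 0, 0, 0]],
  ],
)

```text
time: 5.15
position: [0.4242, -0.0011, 0.0979]
eef_rot: [0.419, 3.111, -0.0]
ft_force: [-0.2, 0.3, -2.2]
finger_gap: 0.15
```

Request:
jog_arm(
  moves=[
    [[1, 0, 0, -3, 0], [1, 0, 0, -2, 0], [1, 0, 0, -2, 0], [1, 0, 0, 0, 0]],
  ],
)

```text
time: 5.55
position: [0.4238, -0.001, 0.0912]
eef_rot: [0.419, 3.113, -0.0]
ft_force: [-2.1, 0.6, 7.3]
finger_gap: 0.147
```

Contact made. Next I'll release, rise, and look.

Request:
jog_arm(
  moves=[
    [[0.4, 0, 0, 0, 0], [0, 0, 0, 0, 0], [0, 0, 0, 0, 0], [0, 0, 0, 15, 0], [0, 0, 0, 35, 0], [0, 6, 0, 45, 0], [0, 10, 0, 45, 0], [0, 20, 0, 45, 0], [0, 20, 0, 45, 0], [0, 0, 0, 0, 0]],
  ],
)

```text
time: 6.55
position: [0.4847, -0.0016, 0.3285]
eef_rot: [0.417, 3.096, -0.0]
ft_force: [0.8, -0.4, 0.5]
finger_gap: 1.003
```

```bash
python3 - <<'E'
from h import *
st,b=snap("wrist","w2"); print(st["position"],yaw(st)[0])
snap("top","t2",(150,160,200,130,4))
E
```

```text
[ 0.48469    -0.00158172  0.32852871] 1.303193151633955
```

View pics/w2.png

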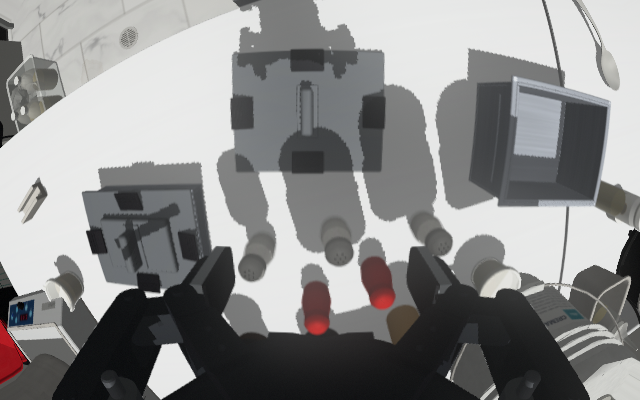

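View pics/t2z.png

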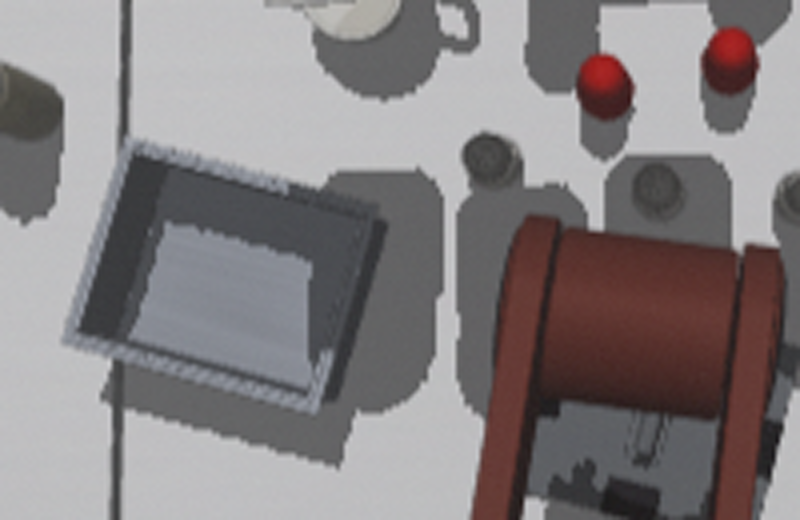

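```bash
python3 - <<'E'
from h import *
import pickle
st=pickle.load(open("pics/w2.pkl","rb")); b=cv2.imread("pics/w2.png")
cv2.imwrite("pics/w2z.png",cv2.resize(b[190:300,220:460],None,fx=3.3,fy=3.3,interpolation=cv2.INTER_CUBIC))
f=lambda p:(150+p[0]/4-.375,160+p[1]/4-.375)
q=np.array([onplane("top",*f(p),.098)[:2] for p in [(128,138),(383,205),(320,412),(66,342)]])
print(q.round(4).tolist(),q.mean(0))
for i in range(4): d=q[(i+1)%4]-q[i]; print(np.hypot(*d).round(4),np.degrees(np.arctan2(d[1],d[0])).round(1))
q=np.array([onplane("wrist",*p,.098,st)[:2] for p in [(515,78),(609,99),(594,207),(508,201)]])
print("rim wrist",q.round(4).tolist(),q.mean(0))
for p in [(253,272),(340,252),(438,242)]: print(onplane("wrist",*p,.088,st).round(4))
E
```

```text
[[0.625, 0.3677], [0.5751, 0.1869], [0.4316, 0.2299], [0.482, 0.408]] [0.52843198 0.29812021]
0.1876 -105.4
0.1498 163.3
0.1851 74.2
0.1485 -15.7
rim wrist [[0.4321, 0.2325], [0.4769, 0.4037], [0.6253, 0.3645], [0.5698, 0.2028]] [0.52601727 0.30090297]
[ 0.5785 -0.1098  0.088 ]
[ 0.5785 -0.004   0.088 ]
[0.5998 0.11   0.088 ]
```

View pics/w2z.png

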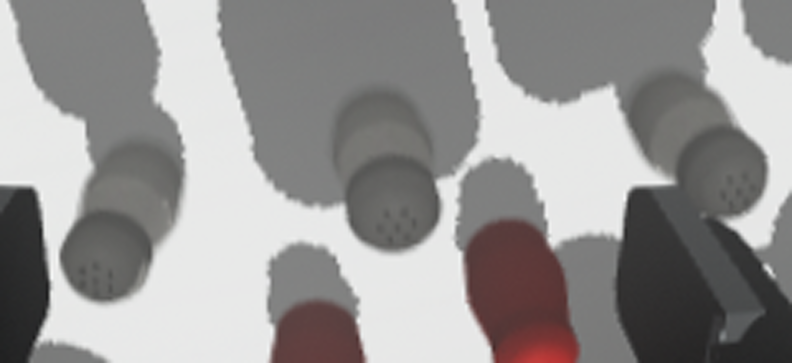

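Request:
jog_arm(
  moves=[
    [[0, 25, -1, -10, 0], [0, 25, -1, -15, 0], [0, 25, -1, -15, 0], [0, 24, -1, -20, 0], [0, 0, 0, -20, 0], [0, 0, 0, 0, 0]],
  ],
)

```text
time: 7.25
position: [0.5742, -0.0045, 0.2332]
eef_rot: [-0.418, -3.1, 0.0]
ft_force: [-1.5, 0.6, -0.0]
finger_gap: 1.002
```

```bash
python3 - <<'E'
from h import *
st,b=snap("wrist","w3"); print(st["position"],yaw(st)[0])
print(proj("wrist",st["position"]+yaw(st)[1][:,2]*(st["position"][2]-.09),st))
E
```

```text
[ 0.57417659 -0.00449568  0.23317581] 1.3029434654213112
(np.float64(320.2627177974835), np.float64(208.03875624170118))
```

View pics/w3.png

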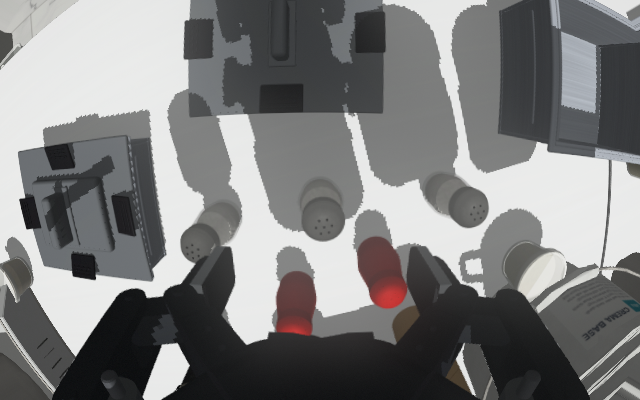

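```bash
python3 - <<'E'
from h import *
import pickle
st=pickle.load(open("pics/w3.pkl","rb"))
for p in [(199,243),(324,226),(471,213)]: print(onplane("wrist",*p,.09,st).round(4))
E
```

```text
[ 0.5756 -0.1062  0.09  ]
[ 0.5866 -0.0053  0.09  ]
[0.6089 0.11   0.09  ]
```

Request:
jog_arm(
  moves=[
    [[0, 12, -1, 0, 0], [0, 0, 0, -30, 0], [0, 0, 0, -35, 0], [0, 0, 0, -30, 0], [0, 0, 0, -15, 0], [0, 0, 0, -7, 0], [0, 0, 0, 0, 0]],
  ],
)

```text
time: 8.0
position: [0.5905, -0.006, 0.1232]
eef_rot: [0.42, 3.113, 0.0]
ft_force: [0.3, 0.0, -0.6]
finger_gap: 1.002
```

Request:
jog_arm(
  moves=[
    [[0.4, 0, 0, 0, 0], [0.7, 0, 0, 0, 0], [1, 0, 0, 0, 0], [1, 0, 0, 0, 0], [1, 0, 0, 0, 0], [1, 0, 0, 0, 0]],
  ],
  grip_force=50,
)

```text
time: 8.6
position: [0.591, -0.0063, 0.1245]
eef_rot: [0.419, 3.111, -0.001]
ft_force: [-1.2, -1.3, 5.6]
finger_gap: 0.384
```

Request:
jog_arm(
  moves=[
    [[0.4, 0, 0, 0, 0], [0, 0, 0, 0, 0], [0, 0, 0, 0, 0], [0, -4, 0, -8, 0], [0, 0, 0, -8, 0], [0, 0, 0, 0, 0], [0, 0, 0, 0, 0]],
  ],
)

```text
time: 9.3
position: [0.5855, -0.0058, 0.106]
eef_rot: [-0.419, -3.112, -0.0]
ft_force: [0.2, 0.8, 0.2]
finger_gap: 1.0
```

Request:
jog_arm(
  moves=[
    [[0.4, 0, 0, 0, 0], [0.7, 0, 0, 0, 0], [1, 0, 0, 0, 0], [1, 0, 0, 0, 0], [1, 0, 0, 0, 0], [1, 0, 0, 0, 0]],
  ],
  grip_force=50,
)

```text
time: 9.9
position: [0.5868, -0.0062, 0.1077]
eef_rot: [0.419, 3.112, -0.0]
ft_force: [-0.1, -0.7, 4.0]
finger_gap: 0.436
```

```bash
python3 - <<'E'
from h import *
st,b=snap("wrist","w4"); print(st["position"],yaw(st)[0])
snap("scene","s4",(220,130,220,160,3.5))
E
```

```text
[ 0.58679313 -0.00618183  0.10773072] 1.303020509627266
```

View pics/w4.png

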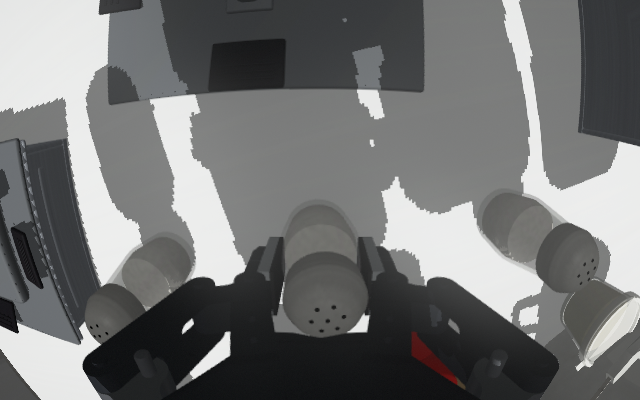

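View pics/s4z.png

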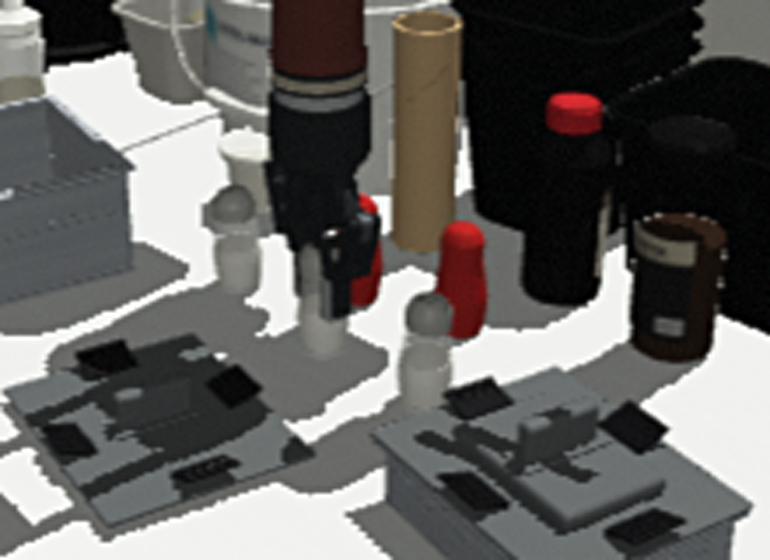

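Request:
jog_arm(
  moves=[
    [[1, 0, 0, 5, 0], [1, 0, 0, 10, 0], [1, 0, 0, 20, 0], [1, 0, 0, 30, 0], [1, 0, 0, 35, 0], [1, 0, 0, 30, 0], [1, 0, 0, 15, 0], [1, 0, 0, 5, 0], [1, 0, 0, 0, 0]],
  ],
)

```text
time: 10.9
position: [0.5859, -0.0058, 0.2567]
eef_rot: [-0.419, -3.113, -0.0]
ft_force: [-0.6, -0.2, -0.8]
finger_gap: 0.439
```

```bash
python3 - <<'E'
from h import *
st,b=snap("wrist","w5"); print(st["position"],yaw(st)[0])
snap("scene","s5",(220,80,220,160,3.5))
E
```

```text
[ 0.58587396 -0.00580723  0.25671474] 1.303050680479547
```

View pics/s5z.png

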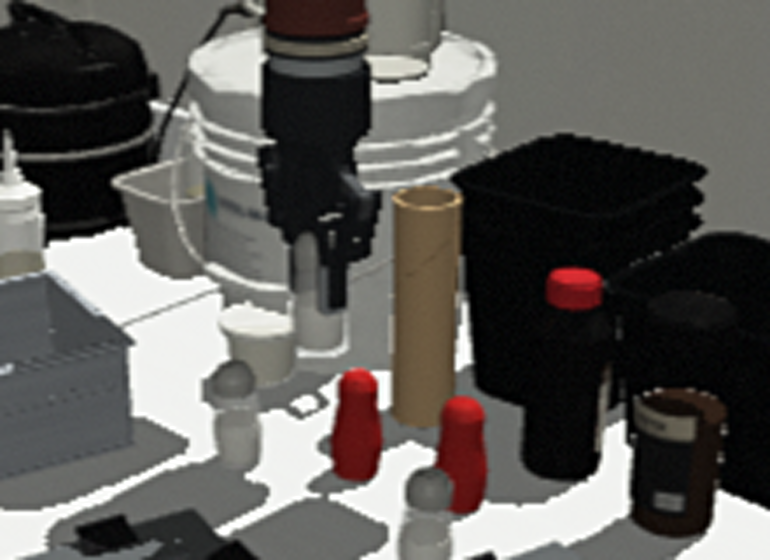

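Request:
jog_arm(
  moves=[
    [[1, -12, 30, 0, 0], [1, -13, 38, 0, 0], [1, -13, 38, 0, 0], [1, -13, 38, 0, 0], [1, -13, 38, 0, 0], [1, -13, 38, 0, 0], [1, -12, 38, 0, 0], [1, -12, 34, 0, 0], [1, 0, 0, 0, 0], [1, 0, 0, 0, 0]],
  ],
)

```text
time: 12.0
position: [0.4839, 0.2862, 0.2548]
eef_rot: [-0.416, -3.111, 0.004]
ft_force: [1.4, 0.1, -1.4]
finger_gap: 0.437
```

```bash
python3 - <<'E'
from h import *
st,b=snap("wrist","w6"); print(st["position"],yaw(st)[0])
E
```

```text
[0.48390736 0.28621562 0.25482333] 1.3050987740663305
```

View pics/w6.png

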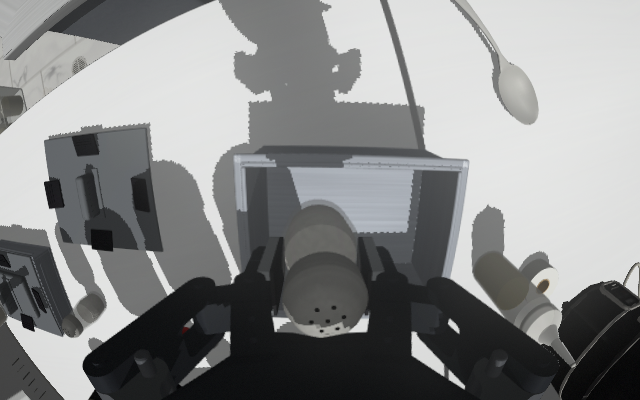

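```bash
python3 - <<'E'
from h import *
import pickle
st=pickle.load(open("pics/w6.pkl","rb"))
for p in [(241,155),(469,161)]: print(onplane("wrist",*p,.098,st).round(4))
c=np.array([.528,.299]);a=np.radians(-15.4);ex=np.array([np.cos(a),np.sin(a)]);ey=np.array([-ex[1],ex[0]])
for s in [(-.07,-.088),(-.07,.088)]: print(c+s[0]*ex+s[1]*ey)
print(((st["position"][:2]-c)@ex,(st["position"][:2]-c)@ey))
E
```

```text
[0.4315 0.2378 0.098 ]
[0.4817 0.41   0.098 ]
[0.43714438 0.23274853]
[0.48388226 0.40242932]
(np.float64(-0.03911453694140373), np.float64(-0.02403442974205113))
```

Request:
jog_arm(
  moves=[
    [[1, 1, 0, -15, 0], [1, 0, 0, -25, 0], [1, 0, 0, -30, 0], [1, 0, 0, -30, 0], [1, 0, 0, -20, 0], [1, 0, 0, -10, 0], [1, 0, 0, -5, 0], [1, 0, 0, 0, 0]],
  ],
)

```text
time: 12.85
position: [0.4863, 0.2855, 0.1214]
eef_rot: [-0.421, -3.113, 0.001]
ft_force: [0.5, 0.1, -0.6]
finger_gap: 0.436
```

Request:
jog_arm(
  moves=[
    [[1, 0, 0, -4, 0], [1, 0, 0, -3, 0], [1, 0, 0, -2, 0], [1, 0, 0, 0, 0]],
  ],
)

```text
time: 13.25
position: [0.4861, 0.2862, 0.113]
eef_rot: [0.419, 3.113, 0.0]
ft_force: [-0.6, -0.4, -0.0]
finger_gap: 0.431
```

Request:
jog_arm(
  moves=[
    [[1, 0, 0, -2, 0], [1, 0, 0, 0, 0]],
  ],
)

```text
time: 13.45
position: [0.4866, 0.2863, 0.1117]
eef_rot: [0.419, 3.113, 0.001]
ft_force: [-0.7, -0.1, 2.7]
finger_gap: 0.44
```

Request:
jog_arm(
  moves=[
    [[0.45, 0, 0, 0, 0], [0.35, 0, 0, 0, 0], [0.35, 0, 0, 0, 0], [0.35, 0, 0, 0, 0], [0.35, 0, 0, 15, 0], [0.35, 0, 0, 30, 0], [0.35, 0, 0, 40, 0], [0.2, 0, 0, 40, 0], [0, 0, 0, 30, 0]],
  ],
)

```text
time: 14.35
position: [0.4867, 0.2861, 0.269]
eef_rot: [0.419, 3.111, 0.002]
ft_force: [0.4, 0.1, 0.3]
finger_gap: 0.944
```

```bash
python3 - <<'E'
from h import *
st,b=snap("wrist","w7"); print(st["position"],yaw(st)[0])
E
```

```text
[0.48671977 0.28608463 0.26900115] 1.3030947862866502
```

View pics/w7.png

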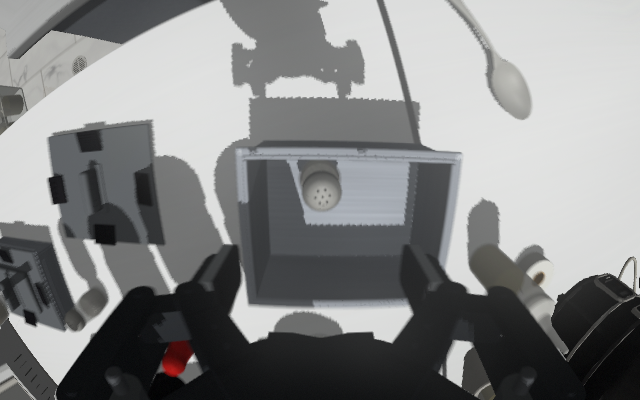

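Request:
jog_arm(
  moves=[
    [[0, 20, -29, 0, 0], [0, 20, -29, 0, 0], [0, 20, -29, 0, 0], [0, 20, -29, 0, 0], [0, 21, -29, 0, 0], [0, 21, -29, 0, 0], [0, 0, 0, -25, 0], [0, 0, 0, -25, 0], [0, 0, 0, 0, 0]],
  ],
)

```text
time: 15.3
position: [0.6052, 0.1111, 0.2112]
eef_rot: [-0.42, -3.104, 0.004]
ft_force: [-0.9, 0.0, -0.7]
finger_gap: 1.001
```

```bash
python3 - <<'E'
from h import *
st,b=snap("wrist","w8"); print(st["position"],yaw(st)[0])
E
```

```text
[0.60522045 0.11112732 0.21119323] 1.3021552863003154
```

View pics/w8.png

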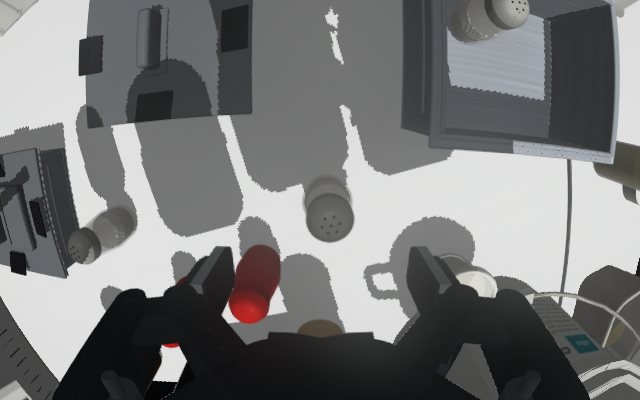

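```bash
python3 - <<'E'
from h import *
import pickle
st=pickle.load(open("pics/w8.pkl","rb"))
for p in [(331,225),(83,248),(380,283)]: print(onplane("wrist",*p,.09,st).round(4))
for p in [(465,285),(250,303)]: print(onplane("wrist",*p,.06,st).round(4))
E
```

```text
[0.6102 0.1168 0.09  ]
[ 0.5795 -0.099   0.09  ]
[0.6646 0.1397 0.09  ]
[0.7143 0.2177 0.06  ]
[0.6763 0.0261 0.06  ]
```

Request:
jog_arm(
  moves=[
    [[0, 4, 3, -15, 0], [0, 0, 0, -30, 0], [0, 0, 0, -30, 0], [0, 0, 0, -15, 0], [0, 0, 0, -7, 0], [0, 0, 0, 0, 0], [0, 0, 0, 0, 0]],
  ],
)

```text
time: 16.05
position: [0.6133, 0.1153, 0.1204]
eef_rot: [0.419, 3.111, 0.001]
ft_force: [-0.2, -0.1, 0.4]
finger_gap: 1.001
```

Request:
jog_arm(
  moves=[
    [[0, -3, 0, -7, 0], [0, 0, 0, -6, 0], [0, 0, 0, 0, 0], [0.4, 0, 0, 0, 0], [0.7, 0, 0, 0, 0], [1, 0, 0, 0, 0], [1, 0, 0, 0, 0], [1, 0, 0, 0, 0], [1, 0, 0, 0, 0]],
  ],
)

```text
time: 16.95
position: [0.6098, 0.1151, 0.1067]
eef_rot: [0.419, 3.112, 0.0]
ft_force: [-0.6, 0.1, 2.7]
finger_gap: 0.443
```

Request:
jog_arm(
  moves=[
    [[1, 0, 0, 5, 0], [1, 0, 0, 10, 0], [1, 0, 0, 20, 0], [1, 0, 0, 30, 0], [1, 0, 0, 35, 0], [1, 0, 0, 30, 0], [1, 0, 0, 15, 0], [1, 0, 0, 5, 0], [1, 0, 0, 0, 0]],
  ],
)

```text
time: 17.85
position: [0.6089, 0.1151, 0.2559]
eef_rot: [0.419, 3.113, 0.0]
ft_force: [-0.5, 0.3, -1.1]
finger_gap: 0.445
```

Request:
jog_arm(
  moves=[
    [[1, -12, 30, 0, 0], [1, -13, 35, 0, 0], [1, -13, 36, 0, 0], [1, -13, 36, 0, 0], [1, -12, 36, 0, 0], [1, -12, 34, 0, 0], [1, 0, 0, 0, 0], [1, 0, 0, 0, 0]],
  ],
)

```text
time: 18.65
position: [0.5327, 0.3222, 0.2532]
eef_rot: [-0.416, -3.11, 0.005]
ft_force: [0.5, -0.7, -0.7]
finger_gap: 0.438
```

Request:
jog_arm(
  moves=[
    [[1, 0, 0, -15, 0], [1, 0, 0, -25, 0], [1, 0, 0, -30, 0], [1, 0, 0, -30, 0], [1, 0, 0, -20, 0], [1, 0, 0, -10, 0], [1, 0, 0, -7, 0], [1, 0, 0, 0, 0]],
  ],
)

```text
time: 19.45
position: [0.534, 0.3212, 0.1179]
eef_rot: [-0.421, -3.112, 0.002]
ft_force: [0.0, 0.7, -0.5]
finger_gap: 0.445
```

Request:
jog_arm(
  moves=[
    [[1, 0, 0, -3, 0], [1, 0, 0, -2, 0], [1, 0, 0, -2, 0], [1, 0, 0, 0, 0]],
  ],
)

```text
time: 19.85
position: [0.5342, 0.3222, 0.1122]
eef_rot: [0.419, 3.113, 0.0]
ft_force: [-0.5, 0.4, -1.9]
finger_gap: 0.444
```

Request:
jog_arm(
  moves=[
    [[1, 0, 0, -1.5, 0], [1, 0, 0, 0, 0]],
  ],
)

```text
time: 20.05
position: [0.5344, 0.3223, 0.1107]
eef_rot: [0.419, 3.113, 0.001]
ft_force: [0.9, 0.5, 0.3]
finger_gap: 0.44
```

Request:
jog_arm(
  moves=[
    [[0.45, 0, 0, 0, 0], [0.35, 0, 0, 0, 0], [0.35, 0, 0, 0, 0], [0.35, 0, 0, 0, 0], [0.35, 0, 0, 15, 0], [0.35, 0, 0, 30, 0], [0.35, 0, 0, 40, 0], [0.2, 0, 0, 40, 0], [0, 0, 0, 30, 0]],
  ],
)

```text
time: 20.95
position: [0.535, 0.3225, 0.27]
eef_rot: [0.419, 3.11, 0.004]
ft_force: [0.4, 0.6, 0.2]
finger_gap: 0.946
```

Request:
jog_arm(
  moves=[
    [[0, 3, -36, 0, 0], [0, 5, -40, 0, 0], [0, 5, -40, 0, 0], [0, 5, -40, 0, 0], [0, 5, -40, 0, 0], [0, 5, -40, 0, 0], [0, 5, -40, 0, 0], [0, 5, -40, 0, 0], [0, 5, -40, 0, 0], [0, 5, -40, 0, 0]],
  ],
)

```text
time: 21.95
position: [0.5823, -0.0756, 0.2669]
eef_rot: [0.419, 3.112, -0.0]
ft_force: [1.2, -0.1, 1.0]
finger_gap: 0.997
```

Request:
jog_arm(
  moves=[
    [[0, 1, -38, 0, 0], [0, 0, 0, -20, 0], [0, 0, 0, -25, 0], [0, 0, 0, 0, 0]],
  ],
)

```text
time: 22.35
position: [0.5808, -0.1118, 0.2176]
eef_rot: [-0.42, -3.107, -0.002]
ft_force: [-0.8, -0.3, -0.5]
finger_gap: 0.996
```

```bash
python3 - <<'E'
from h import *
st,b=snap("wrist","w9"); print(st["position"],yaw(st)[0])
E
```

```text
[ 0.58075713 -0.1117753   0.21759489] 1.302008326950046
```

View pics/w9.png

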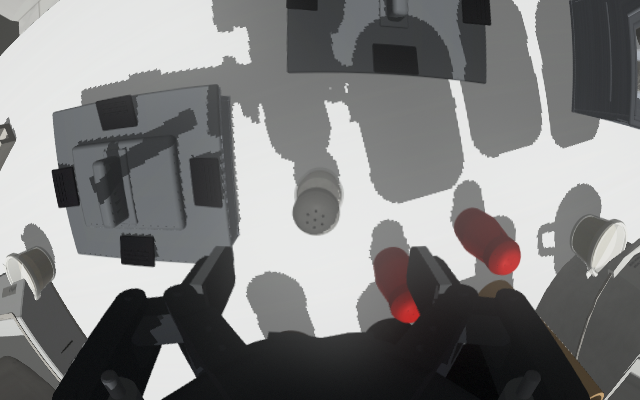

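```bash
python3 - <<'E'
from h import *
import pickle
st=pickle.load(open("pics/w9.pkl","rb"))
print(onplane("wrist",315,217,.09,st).round(4))
for p in [(393,262),(470,222)]: print("redbody",onplane("wrist",*p,.04,st).round(4))
print([onplane("wrist",*p,.054,st).round(4) for p in [(220,85),(238,250)]])
E
```

```text
[ 0.58   -0.1152  0.09  ]
redbody [ 0.6601 -0.064   0.04  ]
redbody [0.6426 0.0162 0.04  ]
[array([ 0.4707, -0.1611,  0.054 ]), array([ 0.6047, -0.192 ,  0.054 ])]
```

Request:
jog_arm(
  moves=[
    [[0.15, 0, -3, -15, 0], [0.2, 0, 0, -25, 0], [0.2, 0, 0, -30, 0], [0.2, 0, 0, -20, 0], [0.2, 0, 0, -12, 0], [0.2, 0, 0, 0, 0], [0.2, 0, 0, 0, 0]],
  ],
)

```text
time: 23.1
position: [0.584, -0.1151, 0.1194]
eef_rot: [0.419, 3.112, -0.001]
ft_force: [-0.3, -0.4, 2.1]
finger_gap: 0.8
```

Request:
jog_arm(
  moves=[
    [[0.2, -3, 0, -6, 0], [0.2, 0, 0, -6, 0], [0.2, 0, 0, 0, 0], [0.4, 0, 0, 0, 0], [0.7, 0, 0, 0, 0], [1, 0, 0, 0, 0], [1, 0, 0, 0, 0], [1, 0, 0, 0, 0], [1, 0, 0, 0, 0]],
  ],
)

```text
time: 24.0
position: [0.5808, -0.1151, 0.1072]
eef_rot: [0.419, 3.112, -0.0]
ft_force: [-0.7, 0.8, 5.5]
finger_gap: 0.435
```

Request:
jog_arm(
  moves=[
    [[1, 0, 0, 5, 0], [1, 0, 0, 10, 0], [1, 0, 0, 20, 0], [1, 0, 0, 30, 0], [1, 0, 0, 35, 0], [1, 0, 0, 30, 0], [1, 0, 0, 15, 0], [1, 0, 0, 5, 0], [1, 0, 0, 0, 0]],
  ],
)

```text
time: 24.9
position: [0.5799, -0.1149, 0.2562]
eef_rot: [-0.419, -3.113, -0.0]
ft_force: [-0.4, -0.5, -1.0]
finger_gap: 0.439
```

Request:
jog_arm(
  moves=[
    [[1, -2, 32, 0, 0], [1, -2, 38, 0, 0], [1, -2, 39, 0, 0], [1, -2, 40, 0, 0], [1, -2, 40, 0, 0], [1, -2, 40, 0, 0], [1, -3, 40, 0, 0], [1, -3, 40, 0, 0], [1, -2, 40, 0, 0], [1, -2, 32, 0, 0]],
  ],
)

```text
time: 25.9
position: [0.5563, 0.2678, 0.2532]
eef_rot: [-0.417, -3.109, 0.003]
ft_force: [0.8, -0.1, -1.0]
finger_gap: 0.437
```

Request:
jog_arm(
  moves=[
    [[1, 0, 0, 0, 0], [1, 0, 0, 0, 0], [1, 0, 0, 0, 0]],
  ],
)

```text
time: 26.2
position: [0.5575, 0.265, 0.2546]
eef_rot: [-0.42, -3.111, 0.003]
ft_force: [0.5, -0.1, -0.1]
finger_gap: 0.44
```

```bash
python3 - <<'E'
from h import *
st,b=snap("wrist","w10"); print(st["position"],yaw(st)[0])
E
```

```text
[0.5574656  0.26500744 0.25455777] 1.3024379666729988
```

View pics/w10.png

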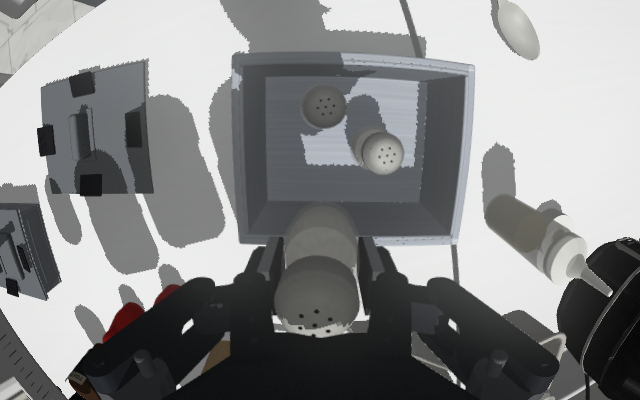

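```bash
python3 - <<'E'
from h import *
import pickle
st=pickle.load(open("pics/w10.pkl","rb"))
q=np.array([onplane("wrist",*p,.098,st)[:2] for p in [(234,54),(474,67),(458,244),(240,243)]])
print(q.round(4).tolist(),q.mean(0))
for i in range(4): d=q[(i+1)%4]-q[i]; print(np.hypot(*d).round(4),np.degrees(np.arctan2(d[1],d[0])).round(1))
c=q.mean(0);a=np.radians(-15.4);ex=np.array([np.cos(a),np.sin(a)]);ey=np.array([-ex[1],ex[0]])
p=st["position"][:2]-c; print(p@ex,p@ey)
for u in [(324,106),(385,155)]: 
  p=onplane("wrist",*u,.094,st)[:2]-c; print(p@ex,p@ey)
E
```

```text
[[0.4301, 0.234], [0.483, 0.4092], [0.6258, 0.3697], [0.5736, 0.1912]] [0.52812767 0.30102997]
0.183 73.2
0.1482 -15.4
0.186 -106.3
0.1497 163.4
0.03785056723391534 -0.026938291496799664
-0.03542268371894229 -0.02452302559421172
0.0009504893977724088 0.022041178035340885
```

Request:
jog_arm(
  moves=[
    [[1, -1, 1, -15, 0], [1, 0, 0, -25, 0], [1, 0, 0, -30, 0], [1, 0, 0, -30, 0], [1, 0, 0, -20, 0], [1, 0, 0, -10, 0], [1, 0, 0, -7, 0], [1, 0, 0, -2, 0], [1, 0, 0, 0, 0]],
  ],
)

```text
time: 27.15
position: [0.5577, 0.2671, 0.1181]
eef_rot: [0.42, 3.112, 0.001]
ft_force: [0.0, -0.3, -1.0]
finger_gap: 0.437
```

Request:
jog_arm(
  moves=[
    [[1, 0, 0, -3, 0], [1, 0, 0, -2, 0], [1, 0, 0, -2, 0], [1, 0, 0, 0, 0]],
  ],
)

```text
time: 27.55
position: [0.5576, 0.2673, 0.1112]
eef_rot: [0.419, 3.113, 0.001]
ft_force: [-1.6, -0.2, 2.4]
finger_gap: 0.438
```

Request:
jog_arm(
  moves=[
    [[0.45, 0, 0, 0, 0], [0.35, 0, 0, 0, 0], [0.35, 0, 0, 0, 0], [0.35, 0, 0, 0, 0], [0.35, 0, 0, 15, 0], [0.35, 0, 0, 30, 0], [0.35, 0, 0, 40, 0], [0.2, 0, 0, 40, 0], [0, -20, 0, 40, 0], [0, -20, 0, 20, 0]],
  ],
)

```text
time: 28.55
position: [0.5185, 0.2668, 0.3007]
eef_rot: [0.419, 3.107, 0.003]
ft_force: [-0.0, 0.0, 0.4]
finger_gap: 1.003
```

```bash
python3 - <<'E'
from h import *
st,b=snap("wrist","w11"); print(st["position"],yaw(st)[0])
E
```

```text
[0.51845928 0.26684264 0.30074575] 1.30248463503031
```

View pics/w11.png

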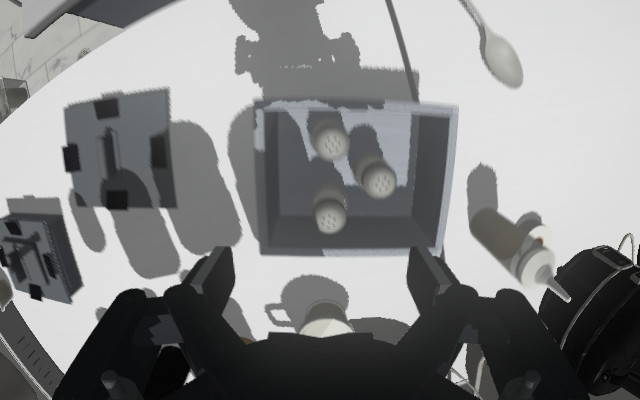

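All three shakers stand upright in the deep box, at px (330,142), (380,180) and (330,215). Now the raised lid.

Request:
jog_arm(
  moves=[
    [[0, -3, -30, 0, 0], [0, -3, -38, 0, 0], [0, -3, -40, 0, 0], [0, -3, -40, 0, 0], [0, -3, -40, 0, 0], [0, -3, -40, 0, 0], [0, -3, -40, 0, 0], [0, -3, -40, 0, 0], [0, -3, -40, 0, 0], [0, -3, -40, 0, 0]],
  ],
)

```text
time: 29.6
position: [0.4861, -0.1229, 0.2952]
eef_rot: [-0.419, -3.112, 0.002]
ft_force: [1.0, -0.0, -0.6]
finger_gap: 1.002
```

Request:
jog_arm(
  moves=[
    [[0, -3, -40, 0, 0], [0, -3, -40, 0, 0], [0, -3, -40, 0, 0], [0, 0, -24, 0, 0], [0, 0, 0, 0, 0], [0, 0, 0, 0, 0], [0, 0, 0, 0, 0]],
  ],
)

```text
time: 30.3
position: [0.4778, -0.264, 0.295]
eef_rot: [-0.418, -3.112, -0.001]
ft_force: [-0.1, -0.1, -0.3]
finger_gap: 0.997
```

```bash
python3 - <<'E'
from h import *
st,b=snap("wrist","w12",(180,60,260,200,3)); print(st["position"],yaw(st)[0])
E
```

```text
[ 0.47778932 -0.26396847  0.29496939] 1.303702796370769
```

View pics/w12z.png

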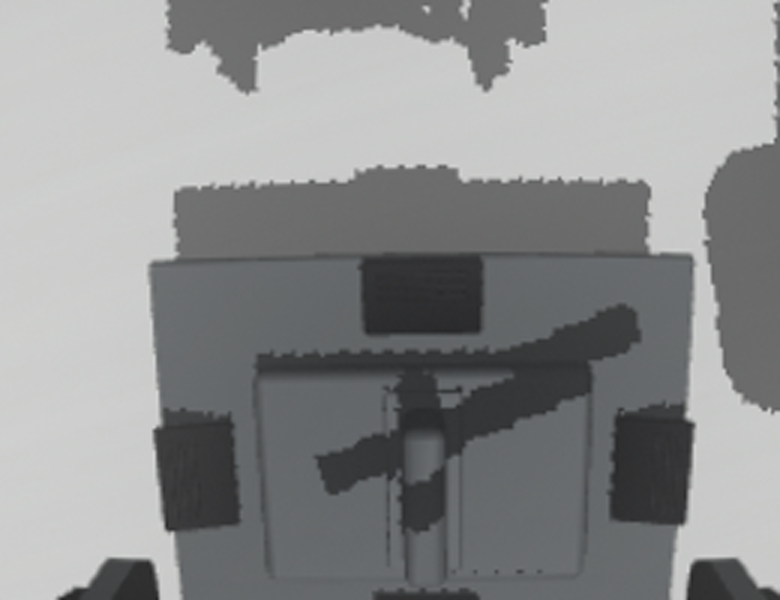

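```bash
python3 - <<'E'
from h import *
import pickle
st=pickle.load(open("pics/w12.pkl","rb"))
f=lambda p:(180+p[0]/3-.33,60+p[1]/3-.33)
T=[onplane("wrist",*f(p),.058,st)[:2] for p in [(239,475),(611,472),(422,333),(426,591)]]
for i in (0,2): d=T[i+1]-T[i]; print((T[i]+T[i+1])/2,np.hypot(*d),np.degrees(np.arctan2(d[1],d[0])))
q=[onplane("wrist",*f(p),.054,st)[:2] for p in [(150,263),(692,256)]]; d=q[1]-q[0]
print(q,np.hypot(*d),np.degrees(np.arctan2(d[1],d[0])),(q[0]+q[1])/2+.077*np.array([np.cos(np.radians(-14.6)),np.sin(np.radians(-14.6))]))
print("handle ends",onplane("wrist",*f((424,430)),.094,st),onplane("wrist",*f((428,585)),.094,st))
E
```

```text
[ 0.5196485  -0.27433056] 0.13316880881450463 75.11283887724383
[ 0.51746702 -0.27405221] 0.09750496780430218 -14.515571999198505
[array([ 0.42143356, -0.34604336]), array([ 0.46880027, -0.1647259 ])] 0.18740231787048375 75.35945131160598 [ 0.51963052 -0.27479397]
handle ends [ 0.49228301 -0.26722578  0.094     ] [ 0.54416455 -0.28010639  0.094     ]
```

Request:
jog_arm(
  moves=[
    [[0, 21, -5, -20, 0.009], [0, 20, -5, -30, 0], [0, 0, 0, -40, 0], [0, 0, 0, -30, 0], [0, 0, 0, -15, 0], [0, 0, 0, -8, 0], [0, 0, 0, 0, 0], [0, 0, 0, 0, 0]],
  ],
)

```text
time: 31.15
position: [0.5202, -0.2754, 0.1542]
eef_rot: [0.405, 3.113, -0.002]
ft_force: [0.5, 0.8, -0.9]
finger_gap: 1.002
```

Request:
jog_arm(
  moves=[
    [[0, -1, 1, -6, 0], [0, 0, 0, -5, 0], [0, 0, 0, 0, 0], [0.5, 0, 0, 0, 0], [1, 0, 0, 0, 0], [1, 0, 0, 0, 0], [1, 0, 0, 0, 0], [1, 0, 0, 0, 0], [1, 0, 0, 0, 0]],
  ],
  grip_force=60,
)

```text
time: 32.05
position: [0.5184, -0.2741, 0.1417]
eef_rot: [0.405, 3.115, -0.001]
ft_force: [0.7, -0.4, -0.7]
finger_gap: 0.155
```

Request:
jog_arm(
  moves=[
    [[1, 0, 0, 5, 0], [1, 0, 0, 10, 0], [1, 0, 0, 20, 0], [1, 0, 0, 30, 0], [1, 0, 0, 30, 0], [1, 0, 0, 15, 0], [1, 0, 0, 5, -0.01], [1, 0, 0, 0, 0]],
  ],
)

```text
time: 32.85
position: [0.5181, -0.2739, 0.2567]
eef_rot: [0.421, 3.113, -0.001]
ft_force: [-0.8, 0.3, -3.3]
finger_gap: 0.156
```

Request:
jog_arm(
  moves=[
    [[1, -3, 30, 0, 0], [1, -3, 38, 0, 0], [1, -3, 38, 0, 0], [1, -3, 38, 0, 0], [1, -3, 38, 0, 0], [1, 0, 38, 0, 0], [1, 0, 38, 0, 0], [1, 0, 38, 0, 0], [1, 3, 38, 0, 0], [1, 3, 38, 0, 0]],
  ],
)

```text
time: 33.85
position: [0.5076, 0.0995, 0.254]
eef_rot: [-0.421, -3.109, 0.001]
ft_force: [1.1, 0.2, -2.9]
finger_gap: 0.146
```

Request:
jog_arm(
  moves=[
    [[1, 4, 38, 0, 0], [1, 4, 38, 0, 0], [1, 5, 38, 0, 0], [1, 5, 38, 0, 0], [1, 3, 32, 0, 0], [1, 0, 0, 0, 0], [1, 0, 0, 0, 0], [1, 0, 0, 0, 0]],
  ],
)

```text
time: 34.65
position: [0.5293, 0.281, 0.2546]
eef_rot: [-0.421, -3.11, 0.003]
ft_force: [0.1, -0.4, -2.9]
finger_gap: 0.152
```

```bash
python3 - <<'E'
from h import *
st,b=snap("wrist","w13"); print(st["position"],yaw(st)[0])
snap("scene","s13",(150,80,240,180,3.3))
E
```

```text
[0.52928331 0.28100037 0.25461461] 1.3015530870960195
```

View pics/w13.png

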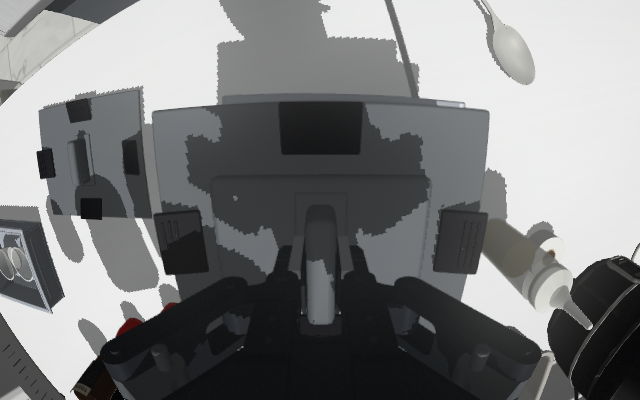

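View pics/s13z.png

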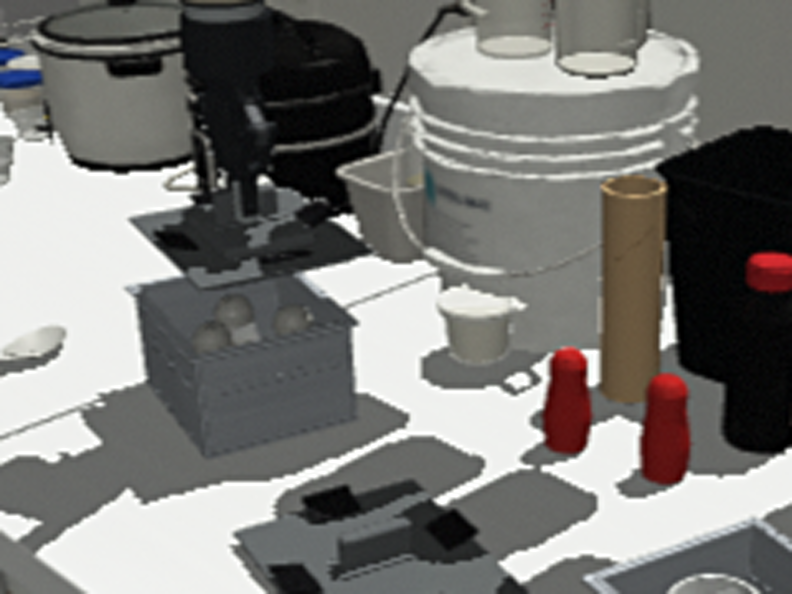

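```bash
python3 - <<'E'
from h import *
import pickle
st=pickle.load(open("pics/w13.pkl","rb"))
z=st["position"][2]-.0917
T=[onplane("wrist",*p,z+.008,st)[:2] for p in [(209,242),(438,242),(281,154),(361,154)]]
a,M=yaw(st); ey=M[:2,1]; ex=np.array([ey[1],-ey[0]])
print([((t-st["position"][:2])@ex,(t-st["position"][:2])@ey) for t in T])
q=[onplane("wrist",*p,z+.004,st)[:2] for p in [(153,112),(489,111)]]
print([((t-st["position"][:2])@ex,(t-st["position"][:2])@ey) for t in q])
E
```

```text
[(np.float64(0.00018633885661117883), np.float64(-0.06400627600153784)), (np.float64(0.0002969789351110674), np.float64(0.0676375697641746)), (np.float64(-0.04949828772441047), np.float64(-0.019832628959861046)), (np.float64(-0.0494708609272083), np.float64(0.020475880712922574))]
[(np.float64(-0.07507161606457635), np.float64(-0.09326859198505387)), (np.float64(-0.07543317034955153), np.float64(0.09373078120164925))]
```

Request:
jog_arm(
  moves=[
    [[1, -1, 10, 0, 0], [1, 0, 8, 0, 0], [1, 0, 0, -15, 0], [1, 0, 0, -20, 0], [1, 0, 0, -15, 0], [1, 0, 0, -8, 0], [1, 0, 0, 0, 0], [1, 0, 0, 0, 0]],
  ],
)

```text
time: 35.55
position: [0.5293, 0.3001, 0.1984]
eef_rot: [0.421, 3.113, 0.0]
ft_force: [0.7, -0.1, -1.7]
finger_gap: 0.155
```

Request:
jog_arm(
  moves=[
    [[1, -1, -0.5, -2, 0], [1, 0, 0, -2, 0], [1, 0, 0, -2, 0], [1, 0, 0, 0, 0]],
  ],
)

```text
time: 35.95
position: [0.528, 0.2995, 0.1923]
eef_rot: [-0.421, -3.113, 0.0]
ft_force: [0.7, 0.7, -2.0]
finger_gap: 0.147
```

Skirt is inside, with no contact force.

Request:
jog_arm(
  moves=[
    [[1, 0, 0, -2, 0], [1, 0, 0, -1, 0], [1, 0, 0, 0, 0]],
  ],
)

```text
time: 36.25
position: [0.5282, 0.2996, 0.1897]
eef_rot: [0.421, 3.113, 0.0]
ft_force: [-0.8, -0.4, -1.4]
finger_gap: 0.148
```

Request:
jog_arm(
  moves=[
    [[1, 0, 0, -1, 0], [1, 0, 0, -1, 0], [1, 0, 0, 0, 0]],
  ],
)

```text
time: 36.55
position: [0.5283, 0.2997, 0.1897]
eef_rot: [-0.421, -3.113, 0.0]
ft_force: [-4.0, -2.1, 8.5]
finger_gap: 0.153
```

Request:
jog_arm(
  moves=[
    [[0.5, 0, 0, 0, 0], [0, 0, 0, 0, 0], [0, 0, 0, 0, 0], [0, 0, 0, 0, 0], [0, 0, 0, 15, 0], [0, 0, 0, 30, 0], [0, -15, 0, 35, 0], [0, -20, 0, 35, 0], [0, -15, 0, 15, 0], [0, 0, 0, 0, 0]],
  ],
)

```text
time: 37.55
position: [0.4785, 0.3006, 0.3225]
eef_rot: [0.418, 3.107, 0.007]
ft_force: [0.4, 0.5, -0.6]
finger_gap: 1.001
```

```bash
python3 - <<'E'
from h import *
st,b=snap("wrist","w14",(200,80,240,200,3.2)); print(st["position"],yaw(st)[0])
snap("scene","s14",(150,80,240,180,3.3))
E
```

```text
[0.47848879 0.30056604 0.32252888] 1.3031340201517376
```

View pics/w14.png

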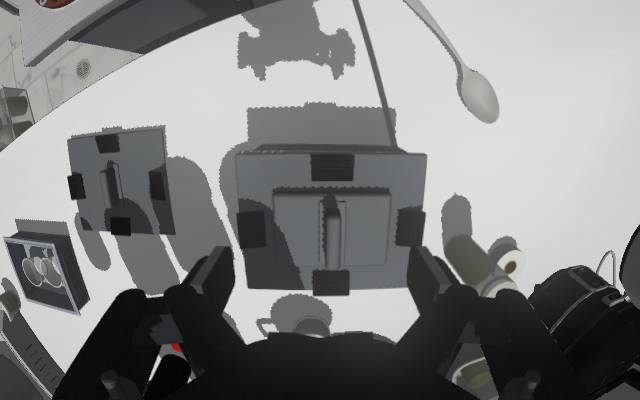

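View pics/s14z.png

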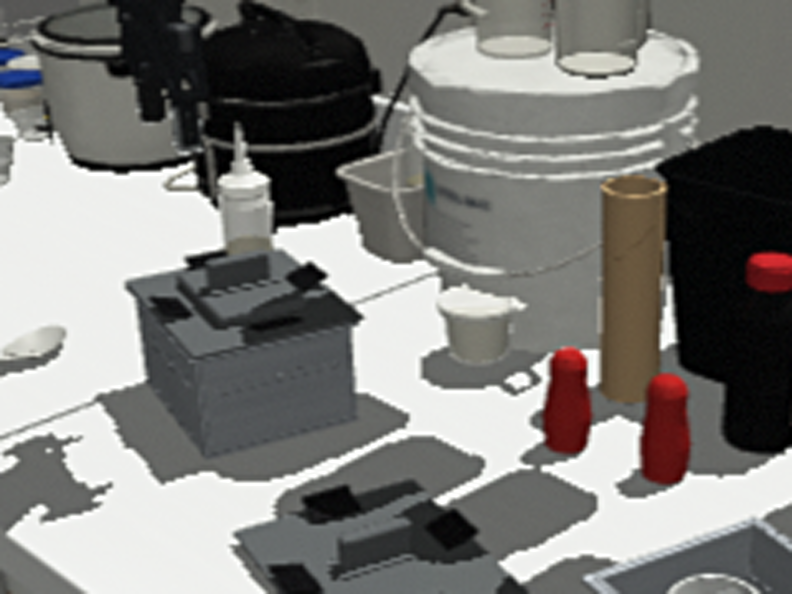

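Request:
jog_arm(
  moves=[
    [[0, -11, -30, -3, 0], [0, -12, -38, -3, 0], [0, -12, -38, -3, 0], [0, -12, -38, -3, 0], [0, -12, -38, -3, 0], [0, -12, -38, -3, 0], [0, -12, -38, -3, 0], [0, -10, -38, -2, 0], [0, 0, -4, 0, 0], [0, 0, 0, 0, 0]],
  ],
)

```text
time: 38.65
position: [0.3849, -0.0013, 0.2933]
eef_rot: [-0.426, -3.11, -0.001]
ft_force: [-0.2, -0.6, 0.1]
finger_gap: 0.998
```

Request:
jog_arm(
  moves=[
    [[0, 0, 0, 0, 0], [0, 0, 0, 0, 0]],
  ],
)

```text
time: 38.85
position: [0.3854, 0.0005, 0.2941]
eef_rot: [-0.418, -3.113, -0.001]
ft_force: [0.6, 0.3, -0.4]
finger_gap: 0.999
```

```bash
python3 - <<'E'
from h import *
st,b=snap("wrist","w15",(180,60,260,200,3)); print(st["position"],yaw(st)[0])
E
```

```text
[0.3854233  0.00049633 0.29410284] 1.3037415410735425
```

View pics/w15z.png

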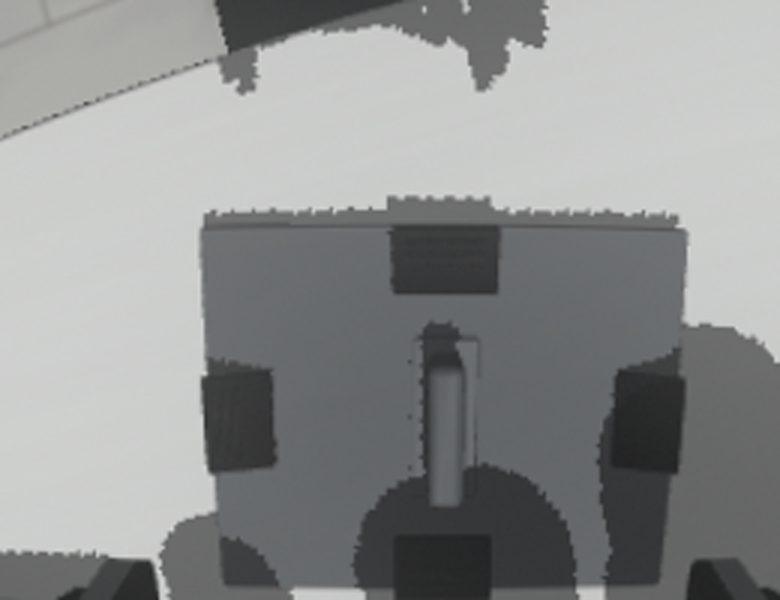

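```bash
python3 - <<'E'
from h import *
import pickle
st=pickle.load(open("pics/w15.pkl","rb"))
f=lambda p:(180+p[0]/3-.33,60+p[1]/3-.33)
T=[onplane("wrist",*f(p),.016,st)[:2] for p in [(273,420),(613,420),(445,294),(443,535)]]
for i in (0,2): d=T[i+1]-T[i]; print((T[i]+T[i+1])/2,np.hypot(*d),np.degrees(np.arctan2(d[1],d[0])))
E
```

```text
[ 0.4224977 -0.000916 ] 0.13513031810372306 74.61945913777922
[ 0.42223595 -0.00068451] 0.09963505652306531 -15.441988647055997
```

Request:
jog_arm(
  moves=[
    [[0, 18, -1, -20, 0], [0, 19, -1, -35, 0], [0, 0, 0, -40, 0], [0, 0, 0, -40, 0], [0, 0, 0, -30, 0], [0, 0, 0, -15, 0], [0, 0, 0, -10, 0], [0, 0, 0, 0, 0], [0, 0, 0, 0, 0]],
  ],
)

```text
time: 39.8
position: [0.4229, -0.0021, 0.1051]
eef_rot: [0.419, 3.112, -0.0]
ft_force: [0.5, 0.5, 0.4]
finger_gap: 0.999
```

Request:
jog_arm(
  moves=[
    [[0, 0, 1, -8, 0], [0, 0, 0, -6, 0], [0, 0, 0, 0, 0], [0.5, 0, 0, 0, 0], [1, 0, 0, 0, 0], [1, 0, 0, 0, 0], [1, 0, 0, 0, 0], [1, 0, 0, 0, 0], [1, 0, 0, 0, 0]],
  ],
)

```text
time: 40.7
position: [0.4225, -0.0015, 0.0907]
eef_rot: [0.421, 3.112, -0.0]
ft_force: [-0.4, -1.0, 2.6]
finger_gap: 0.147
```

Request:
jog_arm(
  moves=[
    [[1, 0, 0, 5, 0], [1, 0, 0, 10, 0], [1, 0, 0, 20, 0], [1, 0, 0, 30, 0], [1, 0, 0, 35, 0], [1, 0, 0, 20, 0], [1, 0, 0, 0, 0.01]],
  ],
)

```text
time: 41.4
position: [0.4245, -0.0018, 0.2144]
eef_rot: [0.403, 3.107, -0.001]
ft_force: [0.4, -0.4, -1.8]
finger_gap: 0.149
```

```bash
python3 - <<'E'
from h import *
snap("top","t16",(330,160,160,130,5))
E
```

```text
(no output)
```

View pics/t16z.png

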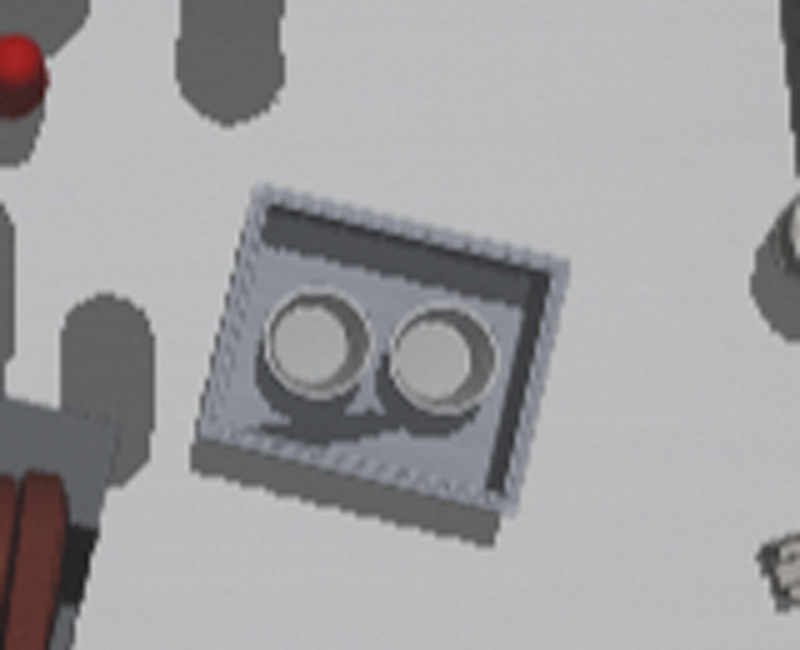

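```bash
python3 - <<'E'
from h import *
f=lambda p:(330+p[0]/5-.4,160+p[1]/5-.4)
q=np.array([onplane("top",*f(p),.05)[:2] for p in [(256,185),(570,261),(515,510),(198,436)]])
print(q.round(4).tolist(),q.mean(0))
for i in range(4): d=q[(i+1)%4]-q[i]; print(np.hypot(*d).round(4),np.degrees(np.arctan2(d[1],d[0])).round(1))
E
```

```text
[[0.6162, -0.2013], [0.5694, -0.382], [0.4266, -0.344], [0.4709, -0.1636]] [ 0.5207743  -0.27270499]
0.1867 -104.5
0.1478 165.1
0.1858 76.2
0.1501 -14.5
```

Request:
jog_arm(
  moves=[
    [[1, 10, -28, 0, 0], [1, 12, -35, 0, 0], [1, 12, -35, 0, 0], [1, 12, -35, 0, 0], [1, 12, -35, 0, 0], [1, 13, -35, 0, 0], [1, 13, -36, 0, 0], [1, 12, -32, 0, 0], [1, 0, 0, 0, 0], [1, 0, 0, 0, 0]],
  ],
)

```text
time: 42.45
position: [0.5169, -0.2722, 0.2077]
eef_rot: [-0.407, -3.111, -0.004]
ft_force: [-0.4, 1.0, -2.6]
finger_gap: 0.151
```

```bash
python3 - <<'E'
from h import *
st,b=snap("wrist","w17"); print(st["position"],yaw(st)[0],np.degrees(yaw(st)[0]))
E
```

```text
[ 0.51685917 -0.27223197  0.20771041] 1.3106749414634336 75.09614245941097
```

View pics/w17.png

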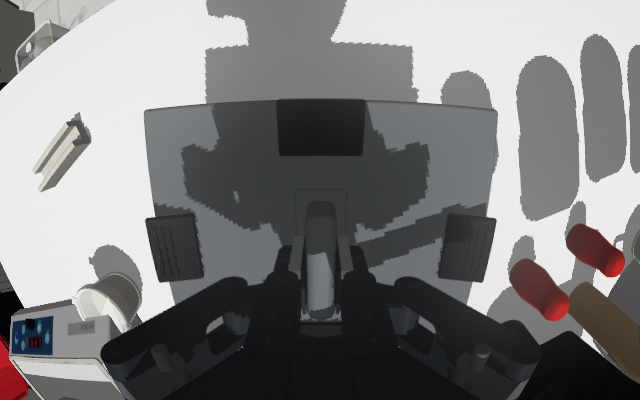

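Request:
jog_arm(
  moves=[
    [[1, 2, -1, -10, 0], [1, 0, 0, -20, 0], [1, 0, 0, -18, 0], [1, 0, 0, -10, 0], [1, 0, 0, -5, 0], [1, 0, 0, 0, 0], [1, 0, 0, 0, 0]],
  ],
)

```text
time: 43.2
position: [0.5206, -0.2735, 0.1481]
eef_rot: [0.405, 3.114, -0.001]
ft_force: [0.0, -0.6, -1.9]
finger_gap: 0.148
```

Request:
jog_arm(
  moves=[
    [[1, -1, 0, -4, 0], [1, 0, 0, -3, 0], [1, 0, 0, -2, 0], [1, 0, 0, -2, 0], [1, 0, 0, 0, 0]],
  ],
)

```text
time: 43.7
position: [0.5189, -0.2733, 0.136]
eef_rot: [-0.405, -3.115, -0.001]
ft_force: [0.4, 0.8, -3.1]
finger_gap: 0.145
```

Request:
jog_arm(
  moves=[
    [[1, 0, 0, -2, 0], [1, 0, 0, -1, 0], [1, 0, 0, -1, 0], [1, 0, 0, 0, 0]],
  ],
)

```text
time: 44.1
position: [0.5192, -0.2734, 0.1328]
eef_rot: [-0.405, -3.115, -0.0]
ft_force: [-2.1, 0.2, -0.1]
finger_gap: 0.15
```

Request:
jog_arm(
  moves=[
    [[1, 0, 0, -1, 0], [0.5, 0, 0, 0, 0], [0, 0, 0, 0, 0], [0, 0, 0, 0, 0], [0, 0, 0, 0, 0], [0, 0, 0, 15, 0], [0, 0, 0, 30, 0], [0, -10, 0, 40, 0], [0, -20, 0, 40, 0], [0, -10, 0, 20, 0]],
  ],
)

```text
time: 45.1
position: [0.4797, -0.2744, 0.2819]
eef_rot: [0.405, 3.109, -0.006]
ft_force: [-0.1, -0.1, -0.5]
finger_gap: 1.0
```

Request:
jog_arm(
  moves=[
    [[0, 0, 0, 0, 0], [0, 0, 0, 0, 0]],
  ],
)

```text
time: 45.3
position: [0.4793, -0.2735, 0.2773]
eef_rot: [0.406, 3.113, -0.001]
ft_force: [-0.7, 1.0, -1.1]
finger_gap: 1.0
```

```bash
python3 - <<'E'
from h import *
st,b=snap("wrist","w18",(180,60,260,200,3)); print(st["position"],yaw(st)[0],np.degrees(yaw(st)[0]))
snap("scene","s18",(180,130,270,190,2.9)); snap("top","t18",(150,160,200,130,4))
E
```

```text
[ 0.47934413 -0.27353914  0.27727337] 1.311694670369536 75.15456862197813
```

View pics/w18z.png

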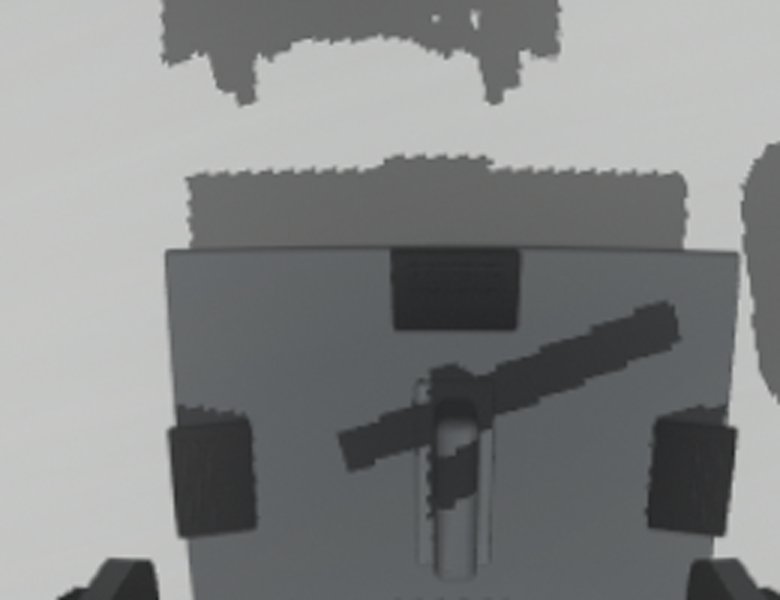

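View pics/s18z.png

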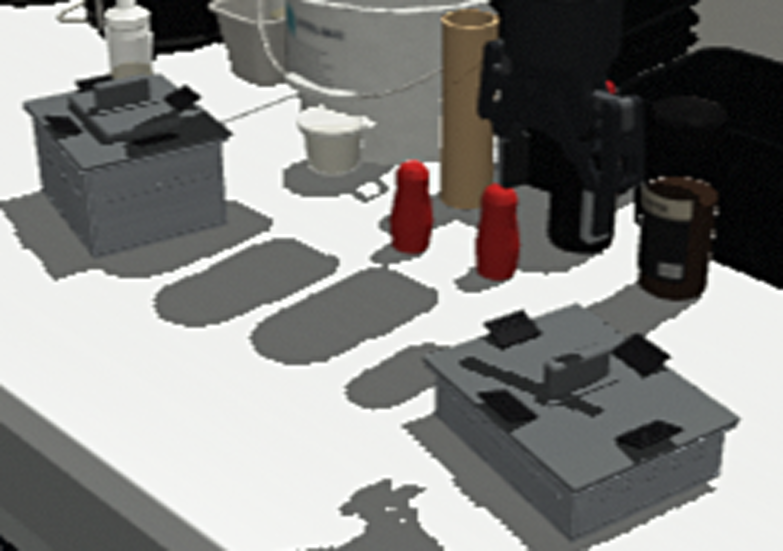

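View pics/t18z.png

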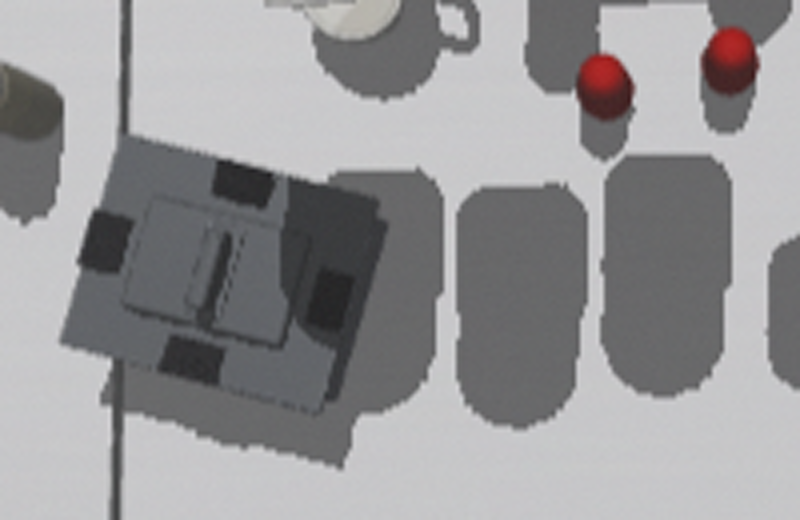

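```bash
python3 - <<'E'
from h import *
import pickle
st=pickle.load(open("pics/w18.pkl","rb"))
f=lambda p:(180+p[0]/3-.33,60+p[1]/3-.33)
T=[onplane("wrist",*f(p),.058,st)[:2] for p in [(254,480),(651,482)]]
d=T[1]-T[0]; print("flat y-tabs",(T[0]+T[1])/2,np.hypot(*d),np.degrees(np.arctan2(d[1],d[0])))
q=[onplane("wrist",*f(p),.054,st)[:2] for p in [(166,252),(739,252)]]; d=q[1]-q[0];a=np.arctan2(d[1],d[0]); print(np.hypot(*d),np.degrees(a),(q[0]+q[1])/2+.077*np.array([np.sin(a),-np.cos(a)]))
t=onplane("wrist",*f((456,330)),.058,st)[:2]; print("near tab->",t+.05*np.array([np.sin(a),-np.cos(a)]))
f=lambda p:(150+p[0]/4-.375,160+p[1]/4-.375)
F=np.array([onplane("top",*f(p),.102)[:2] for p in [(120,133),(380,200),(322,412),(61,343)]]); print("raised top",F.mean(0))
# wrist w14 raised
st=pickle.load(open("pics/w14.pkl","rb"))
f=lambda p:(200+p[0]/3.2-.34,80+p[1]/3.2-.34)
b=cv2.imread("pics/w14.png")
T=[onplane("wrist",*p,.106,st)[:2] for p in [(266,229),(397,227),(332,181),(330,270)]]
for i in (0,2): d=T[i+1]-T[i]; print("raised",(T[i]+T[i+1])/2,np.hypot(*d),np.degrees(np.arctan2(d[1],d[0])))
E
```

```text
flat y-tabs [ 0.52064183 -0.2736844 ] 0.13478655344355586 74.69243503086021
0.1872777384485051 75.30318111293114 [ 0.51978938 -0.27327831]
near tab-> [ 0.51897615 -0.27288947]
raised top [0.52984964 0.29959926]
raised [0.5287308  0.30003198] 0.1335882564361505 75.26890532856144
raised [0.52816391 0.29915424] 0.09760946847622119 -15.903930359440546
```

View pics/w14z.png

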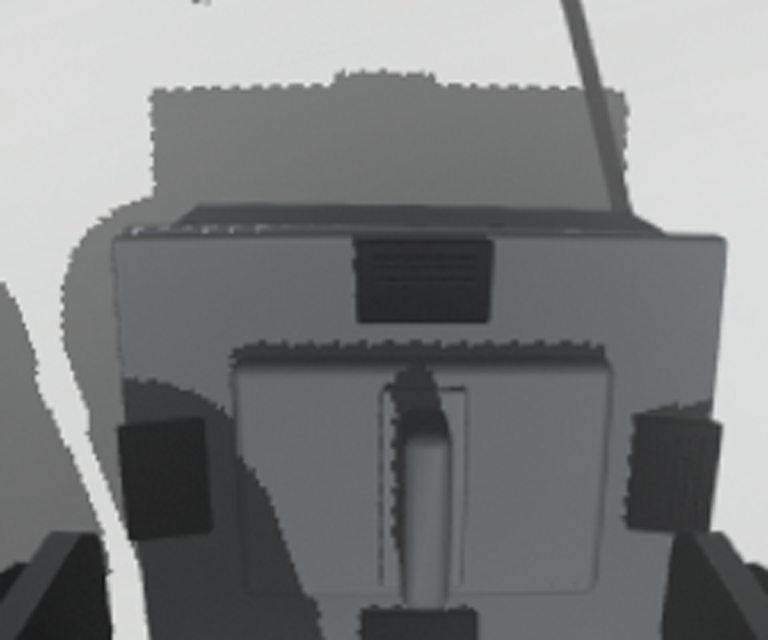

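Both lids are seated. The raised lid measures (0.5285, 0.2995) and the flat lid (0.5195, −0.2735), each within about 1 mm of its box, with all tabs up. Next: close the fingers and press the flat lid's tabs.

Request:
jog_arm(
  moves=[
    [[0.6, 14, 20, -20, 0], [1, 16, 21, -30, 0], [1, 16, 21, -30, 0], [1, 16, 21, -30, 0], [1, 0, 0, -5, 0], [1, 0, 0, 0, 0], [1, 0, 0, 0, 0], [1, 0, 0, 0, 0]],
  ],
)

```text
time: 46.25
position: [0.5417, -0.1917, 0.1629]
eef_rot: [0.407, 3.113, -0.002]
ft_force: [0.2, -0.2, -0.4]
finger_gap: -0.0
```

```bash
python3 - <<'E'
from h import *
st,b=snap("wrist","w19"); print(st["position"])
snap("scene","s19",(260,180,220,150,3.6))
E
```

```text
[ 0.54173827 -0.19167128  0.16287834]
```

View pics/w19.png

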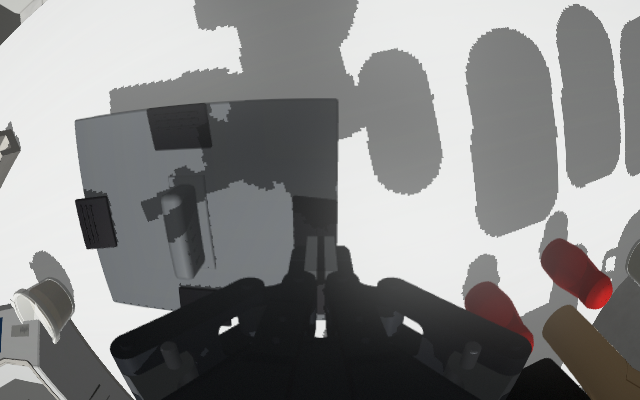

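View pics/s19z.png

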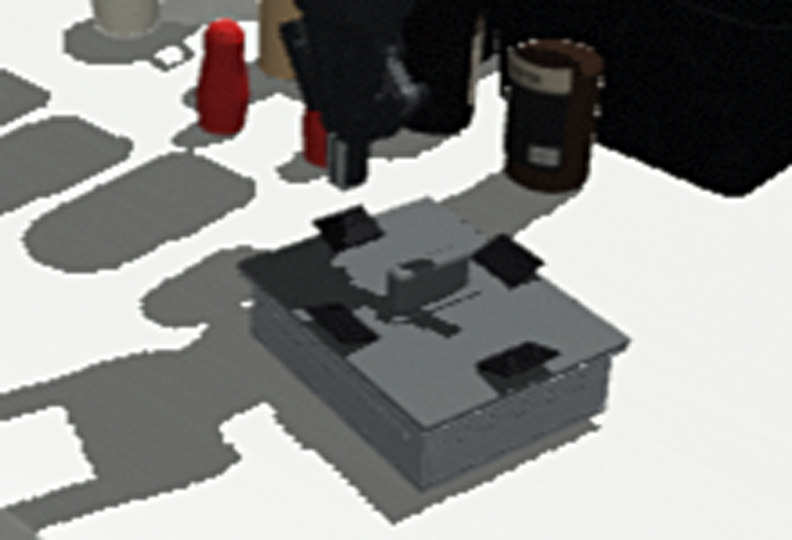

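Request:
jog_arm(
  moves=[
    [[1, 0, 0, -10, 0], [1, 0, 0, -8, 0], [1, 0, 0, -5, 0], [1, 0, 0, -3, 0], [1, 0, 0, -3, 0], [1, 0, 0, -2, 0], [1, 0, 0, 0, 0]],
  ],
)

```text
time: 47.05
position: [0.5412, -0.1904, 0.1302]
eef_rot: [0.405, 3.115, -0.001]
ft_force: [0.5, 0.4, 1.5]
finger_gap: 0.003
```

Request:
jog_arm(
  moves=[
    [[1, 0, 0, -1, 0], [1, 0, 0, -1, 0], [1, 0, 0, 0, 0]],
  ],
)

```text
time: 47.35
position: [0.5414, -0.1905, 0.1301]
eef_rot: [-0.405, -3.115, 0.0]
ft_force: [-3.7, 2.8, 10.3]
finger_gap: -0.002
```

Request:
jog_arm(
  moves=[
    [[1, 0, 0, 15, 0], [1, 0, 0, 35, 0], [1, -5, -6, 15, 0], [1, 0, 0, 0, 0]],
  ],
)

```text
time: 47.75
position: [0.5377, -0.1984, 0.1969]
eef_rot: [0.405, 3.108, -0.005]
ft_force: [0.9, 0.0, -0.7]
finger_gap: 0.004
```

```bash
python3 - <<'E'
from h import *
st=arm.sense(); print(st["position"])
snap("scene","s20",(260,180,220,150,3.6))
E
```

```text
[ 0.5376941  -0.19839071  0.19691879]
```

View pics/s20z.png

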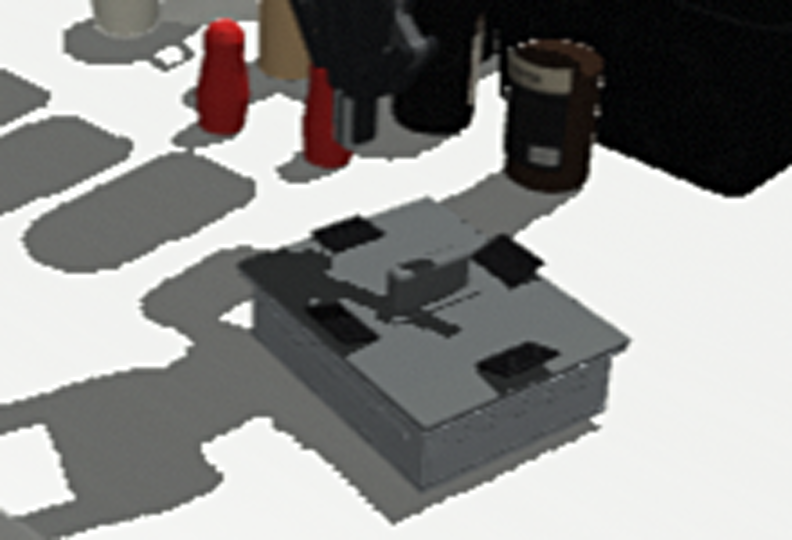

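Request:
jog_arm(
  moves=[
    [[1, -20, -14, 0, 0], [1, -22, -15, 0, 0], [1, -22, -15, 0, 0], [1, -20, -13, 0, 0], [1, 0, 0, -15, 0], [1, 0, 0, -20, 0], [1, 0, 0, 0, 0], [1, 0, 0, 0, 0]],
  ],
)

```text
time: 48.6
position: [0.4511, -0.2528, 0.1568]
eef_rot: [-0.405, -3.112, -0.003]
ft_force: [0.4, 0.3, 0.3]
finger_gap: 0.001
```

Request:
jog_arm(
  moves=[
    [[1, 3, -3, -8, 0], [1, 0, 0, -7, 0], [1, 0, 0, -5, 0], [1, 0, 0, -3, 0], [1, 0, 0, -3, 0], [1, 0, 0, -2, 0], [1, 0, 0, 0, 0]],
  ],
)

```text
time: 49.3
position: [0.4552, -0.2564, 0.1303]
eef_rot: [0.406, 3.115, -0.0]
ft_force: [0.0, -0.1, -0.0]
finger_gap: 0.007
```

Request:
jog_arm(
  moves=[
    [[1, 0, 0, -1, 0], [1, 0, 0, -1, 0], [1, 0, 0, 0, 0]],
  ],
)

```text
time: 49.6
position: [0.4554, -0.2566, 0.1301]
eef_rot: [-0.405, -3.115, -0.0]
ft_force: [-5.0, 2.2, 11.6]
finger_gap: 0.005
```

Request:
jog_arm(
  moves=[
    [[1, 0, 0, 15, 0], [1, 0, 0, 30, 0], [1, 12, -28, 10, 0], [1, 15, -36, 0, 0], [1, 15, -36, 0, 0], [1, 0, 0, -10, 0], [1, 0, 0, -15, 0], [1, 0, 0, 0, 0], [1, 0, 0, 0, 0]],
  ],
)

```text
time: 50.5
position: [0.496, -0.3546, 0.1567]
eef_rot: [-0.404, -3.112, -0.004]
ft_force: [1.1, 0.6, -0.3]
finger_gap: 0.0
```

Request:
jog_arm(
  moves=[
    [[1, 0, -1, -8, 0], [1, 0, 0, -7, 0], [1, 0, 0, -5, 0], [1, 0, 0, -3, 0], [1, 0, 0, -3, 0], [1, 0, 0, -3, 0], [1, 0, 0, -1, 0], [1, 0, 0, 0, 0]],
  ],
)

```text
time: 51.3
position: [0.4973, -0.3583, 0.1301]
eef_rot: [0.405, 3.115, -0.002]
ft_force: [-3.6, -0.1, 9.7]
finger_gap: -0.0
```

Request:
jog_arm(
  moves=[
    [[1, 0, 0, 15, 0], [1, 0, 0, 30, 0], [1, 20, 15, 20, 0], [1, 23, 18, 0, 0], [1, 23, 18, 0, 0], [1, 22, 16, 0, 0], [1, 0, 0, -15, 0], [1, 0, 0, -20, 0], [1, 0, 0, 0, 0], [1, 0, 0, 0, 0]],
  ],
)

```text
time: 52.3
position: [0.584, -0.2902, 0.1571]
eef_rot: [-0.406, -3.113, -0.002]
ft_force: [-0.3, 0.5, -0.1]
finger_gap: 0.001
```

Request:
jog_arm(
  moves=[
    [[1, 0, 0, -8, 0], [1, 0, 0, -7, 0], [1, 0, 0, -5, 0], [1, 0, 0, -3, 0], [1, 0, 0, -3, 0], [1, 0, 0, -3, 0], [1, 0, 0, -1, 0], [1, 0, 0, 0, 0]],
  ],
)

```text
time: 53.1
position: [0.5863, -0.2909, 0.1302]
eef_rot: [0.405, 3.113, -0.002]
ft_force: [-0.2, 0.4, 6.5]
finger_gap: 0.0
```

Request:
jog_arm(
  moves=[
    [[1, 0, 0, -1, 0], [1, 0, 0, 0, 0]],
  ],
)

```text
time: 53.3
position: [0.5863, -0.291, 0.1301]
eef_rot: [0.405, 3.113, -0.002]
ft_force: [-1.2, 1.5, 10.5]
finger_gap: -0.001
```

Request:
jog_arm(
  moves=[
    [[1, 0, 0, 15, 0], [1, 0, 0, 35, 0], [1, 0, 0, 45, 0], [1, -20, 20, 45, 0], [1, -20, 35, 20, 0], [1, -20, 38, 0, 0], [1, -10, 40, 0, 0], [1, 0, 40, 0, 0], [1, 0, 40, 0, 0], [1, 0, 40, 0, 0]],
  ],
)

```text
time: 54.3
position: [0.5154, -0.0371, 0.2847]
eef_rot: [-0.406, -3.115, 0.0]
ft_force: [-0.0, -0.5, -0.3]
finger_gap: 0.004
```

```bash
python3 - <<'E'
from h import *
st=arm.sense(); print(st["position"])
snap("scene","s21",(180,130,270,190,2.9)); snap("wrist","w21"); snap("top","t21",(150,160,200,130,4))
E
```

```text
[ 0.51539719 -0.03709827  0.2847026 ]
```

View pics/s21z.png

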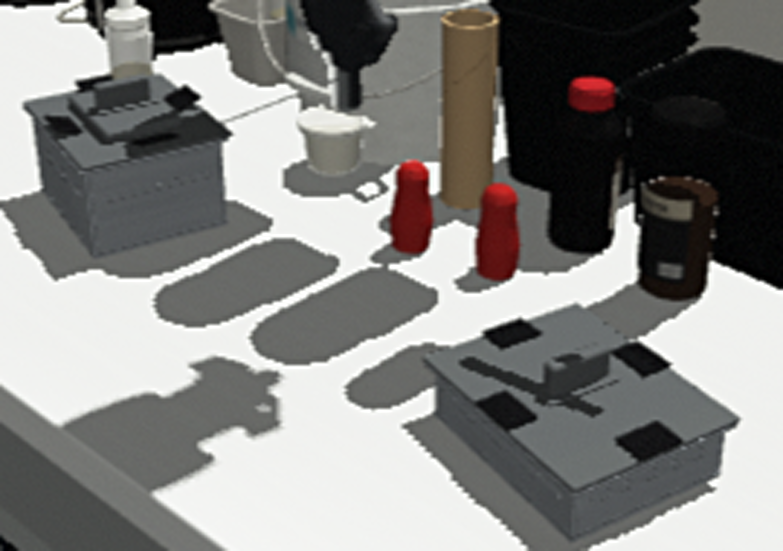

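View pics/t21z.png

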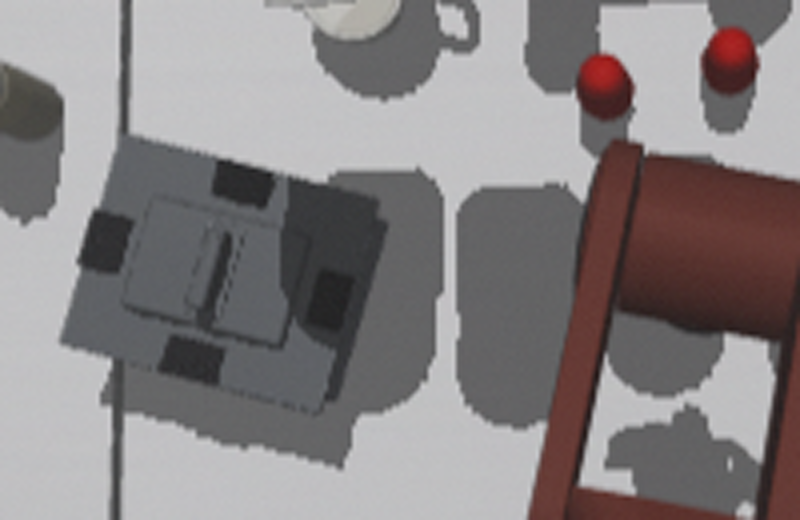

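Request:
jog_arm(
  moves=[
    [[1, -1, 34, 0, -0.006], [1, -1, 38, 0, 0], [1, -1, 38, 0, 0], [1, -1, 38, 0, 0], [1, -2, 38, 0, 0], [1, -2, 38, 0, 0], [1, -2, 30, -15, 0], [1, 0, 0, -30, 0], [1, 0, 0, -25, 0], [1, 0, 0, 0, 0]],
  ],
)

```text
time: 55.45
position: [0.5038, 0.2137, 0.2102]
eef_rot: [-0.414, -3.105, 0.007]
ft_force: [-0.1, -0.9, -0.7]
finger_gap: -0.002
```

Request:
jog_arm(
  moves=[
    [[1, 0, 0, 0, 0], [1, 0, 0, 0, 0]],
  ],
)

```text
time: 55.65
position: [0.5077, 0.2149, 0.2165]
eef_rot: [0.416, 3.111, 0.001]
ft_force: [0.8, -0.2, 0.3]
finger_gap: -0.001
```

```bash
python3 - <<'E'
from h import *
st,b=snap("wrist","w22"); print(st["position"])
E
```

```text
[0.5076949  0.21492022 0.21646958]
```

View pics/w22.png

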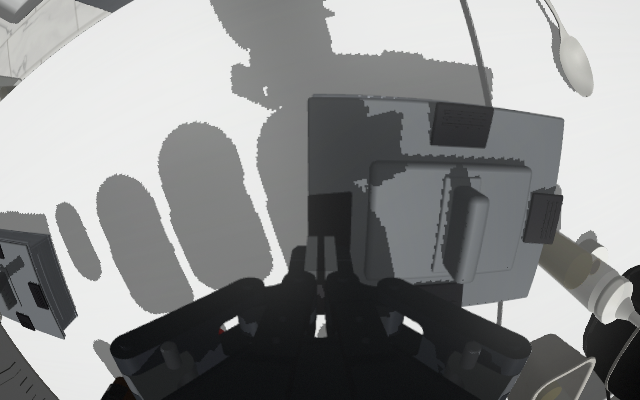

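Request:
jog_arm(
  moves=[
    [[1, -2, 2, -12, 0], [1, 0, 0, -9, 0], [1, 0, 0, -6, 0], [1, 0, 0, -4, 0], [1, 0, 0, -3, 0], [1, 0, 0, -3, 0], [1, 0, 0, -1, 0], [1, 0, 0, 0, 0]],
  ],
)

```text
time: 56.5
position: [0.5044, 0.2172, 0.1781]
eef_rot: [-0.414, -3.113, 0.002]
ft_force: [-4.6, -3.5, 9.4]
finger_gap: 0.002
```

Request:
jog_arm(
  moves=[
    [[1, 0, 0, 15, 0], [1, 0, 0, 30, 0], [1, 20, 14, 20, 0], [1, 23, 17, 0, 0], [1, 23, 17, 0, 0], [1, 23, 16, 0, 0], [1, 0, 0, -15, 0], [1, 0, 0, -20, 0], [1, 0, 0, 0, 0], [1, 0, 0, 0, 0]],
  ],
)

```text
time: 57.5
position: [0.5923, 0.2811, 0.2058]
eef_rot: [-0.414, -3.112, 0.001]
ft_force: [0.9, -0.4, -0.2]
finger_gap: -0.001
```

Request:
jog_arm(
  moves=[
    [[1, 1, 0, -9, 0], [1, 0, 0, -7, 0], [1, 0, 0, -5, 0], [1, 0, 0, -3, 0], [1, 0, 0, -3, 0], [1, 0, 0, -3, 0], [1, 0, 0, -1, 0], [1, 0, 0, 0, 0]],
  ],
)

```text
time: 58.3
position: [0.5957, 0.2812, 0.1781]
eef_rot: [0.414, 3.111, 0.001]
ft_force: [0.5, -2.8, 8.3]
finger_gap: -0.001
```

Request:
jog_arm(
  moves=[
    [[1, 0, 0, -1, 0], [1, 0, 0, 15, 0], [1, 0, 0, 30, 0], [1, -14, 29, 20, 0], [1, -15, 36, 0, 0], [1, -15, 36, 0, 0], [1, 0, 0, -15, 0], [1, 0, 0, -20, 0], [1, 0, 0, 0, 0], [1, 0, 0, 0, 0]],
  ],
)

```text
time: 59.3
position: [0.5494, 0.3817, 0.2032]
eef_rot: [-0.415, -3.111, 0.003]
ft_force: [0.5, -0.7, 0.3]
finger_gap: -0.0
```

Request:
jog_arm(
  moves=[
    [[1, 1, 0, -8, 0], [1, 0, 0, -6, 0], [1, 0, 0, -5, 0], [1, 0, 0, -3, 0], [1, 0, 0, -3, 0], [1, 0, 0, -3, 0], [1, 0, 0, -1, 0], [1, 0, 0, 0, 0]],
  ],
)

```text
time: 60.1
position: [0.5519, 0.3833, 0.1781]
eef_rot: [0.414, 3.113, 0.003]
ft_force: [-2.4, 1.5, 9.3]
finger_gap: 0.001
```

Request:
jog_arm(
  moves=[
    [[1, 0, 0, 15, 0], [1, 0, 0, 30, 0], [1, -20, -15, 20, 0], [1, -23, -17, 0, 0], [1, -23, -17, 0, 0], [1, -23, -17, 0, 0], [1, 0, 0, -15, 0], [1, 0, 0, -20, 0], [1, 0, 0, 0, 0], [1, 0, 0, 0, 0]],
  ],
)

```text
time: 61.1
position: [0.4623, 0.3163, 0.2051]
eef_rot: [-0.415, -3.113, 0.002]
ft_force: [0.4, -0.0, 0.6]
finger_gap: 0.004
```

Request:
jog_arm(
  moves=[
    [[1, 0, 0, -9, 0], [1, 0, 0, -7, 0], [1, 0, 0, -5, 0], [1, 0, 0, -3, 0], [1, 0, 0, -3, 0], [1, 0, 0, -3, 0], [1, 0, 0, -1, 0], [1, 0, 0, 0, 0]],
  ],
)

```text
time: 61.9
position: [0.4621, 0.3168, 0.1779]
eef_rot: [-0.414, -3.113, 0.001]
ft_force: [-9.1, -2.3, 17.3]
finger_gap: 0.002
```

Request:
jog_arm(
  moves=[
    [[1, 0, 0, 15, 0], [1, 0, 0, 35, 0], [1, 0, 0, 40, 0], [1, -20, 20, 40, 0], [1, -20, 30, 20, 0], [1, -20, 35, 0, 0], [1, -20, 40, 0, 0], [1, -20, 40, 0, 0], [1, 0, 0, 0, 0], [1, 0, 0, 0, 0]],
  ],
)

```text
time: 62.9
position: [0.362, 0.482, 0.3245]
eef_rot: [0.411, 3.113, -0.001]
ft_force: [1.2, 0.3, 0.0]
finger_gap: -0.005
```

```bash
python3 - <<'E'
from h import *
st=arm.sense(); print(st["position"],st["ft_force"])
snap("scene","s23",(180,130,270,190,2.9)); snap("top","t23",(150,170,310,110,2.58)); 
E
```

```text
[0.36203317 0.48196522 0.32450343] [1.19102942 0.31234473 0.01877203]
```

View pics/s23z.png

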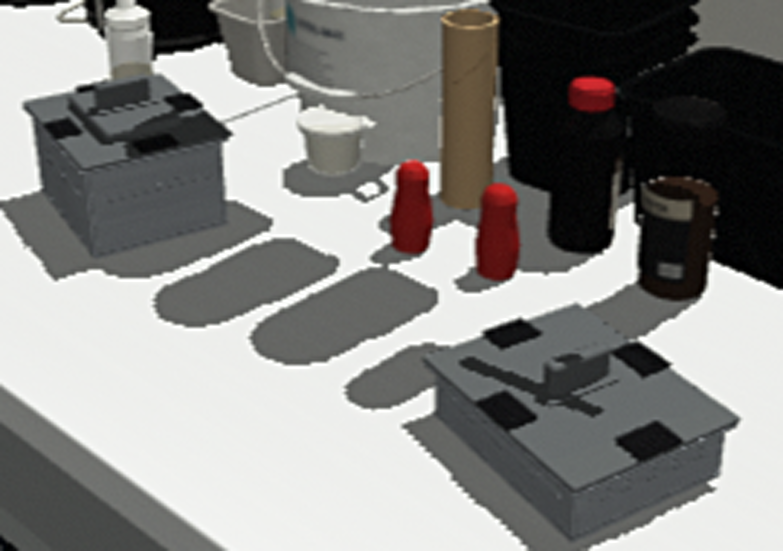

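View pics/t23z.png

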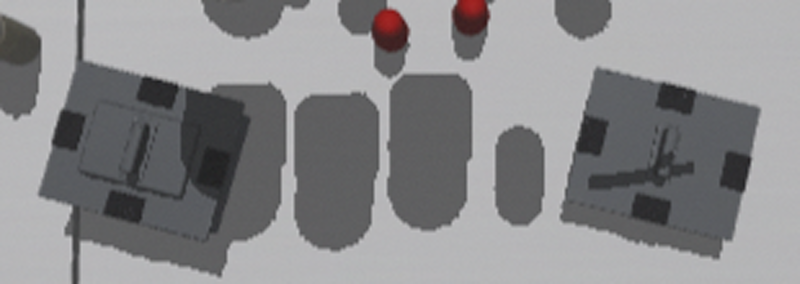

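Request:
jog_arm(
  moves=[
    [[1, 20, -30, 0, 0], [1, 25, -38, 0, 0], [1, 25, -38, 0, 0], [1, 25, -38, 0, 0], [1, 22, -36, 0, 0], [1, 0, 0, 0, 0], [1, 0, 0, 0, 0], [1, 0, 0, 0, 0]],
  ],
)

```text
time: 63.8
position: [0.4792, 0.301, 0.3247]
eef_rot: [-0.416, -3.114, -0.0]
ft_force: [-0.6, -0.5, 0.1]
finger_gap: 0.002
```

```bash
python3 - <<'E'
from h import *
st,b=snap("wrist","w24",(200,80,240,200,3.2)); print(st["position"],st["ft_force"])
E
```

```text
[0.47924261 0.30103303 0.32470975] [-0.63291803 -0.45977219  0.11149227]
```

View pics/w24z.png

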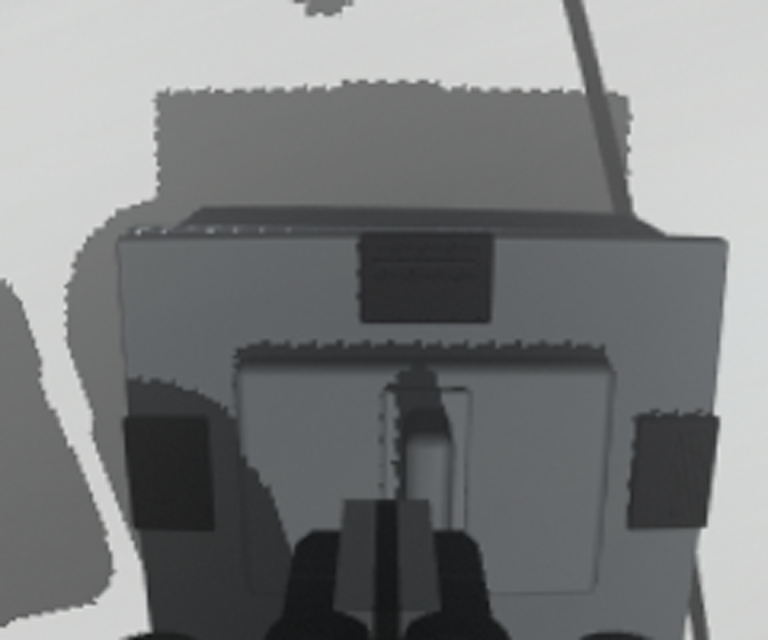

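The lid hasn't moved since it was seated, and the tabs in this view lie flat. The hidden far tab looked flat in the scene and top views. Handing in.

```bash
python3 -c "
from workcell import arm
print(arm.sense()['time']); print(arm.sign_off())"
```

```text
63.85
the job is handed in; nothing more can be done
None
```

The job is done and handed in at 63.85 s; no verdict was reported.

I set the flat lid aside on the table and stood the three grey-capped salt shakers in the deep box. The two red look-alikes stayed where they were. Then I put the raised lid on the deep box and the flat lid on the shallow box. With all eight tabs still up, I pressed them down one after another round each rim.

**Last checks:**
- **Shakers:** all three stood upright in the deep box in the last view before its lid went on. They can't be seen under the lid now.
- **Lid position:** both lids came within about 2 mm of their box centres and about 1° in yaw, and both settled at rim height. The pictures still allow a 1–3 mm error. A sliver of rim shows at the near edge of the deep box, so the raised lid may sit a few millimetres off centre, still inside the 9 mm limit.
- **Tabs:** each one was pressed down to a hard stop at the engaged height, with about 8–17 N. All eight look flat in the last pictures. One raised-lid tab was out of sight in the final wrist view, but it looked flat in the scene and top views.
- **Arm:** it was clear of everything at hand-in.

One grasp had to be redone: the first grip on the middle shaker caught its tapered neck, so I opened and took it lower. I saw no lid knocked aside and no grip slip.

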